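# Put the ring pegs, punches and bench block away on the jeweller's bench

## Task

Put the loose bench tools back where each kind belongs: stand both wooden ring pegs upright in the round wooden dish, lay both steel dapping punches flat on the floor of the felt-lined tray, and set the square steel bench block flat in the middle of the round cork mat. Leave the black setting block with the blue pad where it is.

Things in the scene. Friction and masses are not known exactly. Their poses are not given: they have to be found in the camera images.
- peg_a_mid (a point): first ring peg: plain tapered wooden peg standing upright, 56 mm tall, 24 mm diameter at the foot, about 20 mm near the top, which is rounded; light. Point at its centre, half-way up (28 mm above its foot); z runs up the peg.
- peg_b_mid (a point): second ring peg, same as the first; point at its centre, z up the peg.
- punch_a_mid (a point): first dapping punch: plain steel rod with a rounded head, lying down, 64 mm long, 13 mm thick. Point at its centre, half-way up; its y axis runs along the rod.
- punch_b_mid (a point): second dapping punch, as the first but 12 mm thick; point at its centre, half-way up; y along the rod.
- bench_block_mid (a point): plain square steel bench block lying flat, 63 x 63 x 20 mm, about 0.6 kg, grasped by two opposite sides; point at its centre, half-way up; x and y square to its sides, z up.
- dish_floor (a point): round turned wooden dish, fixed to the bench, 120 mm across outside, about 88 mm across inside the mouth, rim 46 mm above the bench; flat floor about 70 mm across. Point at the centre of the inner floor, 6 mm above the bench.
- tray_floor (a point): shallow rectangular wooden tray lined with grey felt, fixed to the bench: 96 mm along its x, 124 mm along its y, walls 12 mm high; inside 88 x 108 mm. Point at the centre of the inner floor, 4 mm above the bench; x and y along its sides.
- mat_top (a point): flat round cork mat with a dark edge, fixed to the bench, 100 mm diameter, 5 mm thick; point at the centre of its top. Tall machines stand round the targets: a rolling mill about 0.35 m high at the back left (x above 0.49, y above 0.15), a polishing motor behind (x above 0.61), an engraving head on the right (y below -0.33, x above 0.48); the front of the bench (x below 0.47) is free of tall things.
- pad_block_mid (a point): bystander: oblong black setting block with a blue rubber pad and a small grey button on top, 42 x 75 mm, 30 mm tall; point at its centre, 15 mm above the bench; y along its length. To be left where it is.

How it is judged:
At the end, for the whole second after the job is handed in: Both pegs upright (0.25 rad) in the dish, centres within 35 mm of its centre; both punches flat on the tray floor inside its walls; steel block flat on the cork mat, within 15 mm of its centre; all at rest; black setting block within 20 mm of its start (horizontal distance between each of peg_a_mid, peg_b_mid and dish_floor below 0.035 m and height (world z) of each of peg_a_mid, peg_b_mid below 0.042 m and angle between each of peg_a_mid, peg_b_mid's own z axis and vertical below 0.25 rad and x of punch_a_mid in the frame of tray_floor between -0.04 and 0.04 m and y of punch_a_mid in the frame of tray_floor between -0.05 and 0.05 m and z of each of punch_a_mid, punch_b_mid in the frame of tray_floor below 0.0115 m and x of punch_b_mid in the frame of tray_floor between -0.04 and 0.04 m and y of punch_b_mid in the frame of tray_floor between -0.05 and 0.05 m and horizontal distance between bench_block_mid and mat_top below 0.015 m and height (world z) of bench_block_mid between 0.012 and 0.019 m and angle between bench_block_mid's own z axis and vertical below 0.12 rad and linear speed of each of punch_a, punch_b, peg_a, peg_b, bench_block below 0.02 m/s and distance of pad_block_mid from where it was at the start of the episode below 0.02 m); the robot touches nothing.
It fails at once if the black setting block is pushed more than 20 mm from its place (distance of pad_block_mid from where it was at the start of the episode above 0.02 m).
It also fails if it takes over 136 s, if anything falls off the work surface, if the arm or the gripper's body presses on something with over 40 N, if the wrist force passes 120 N, or if a joint passes its speed limit or range.

## Robot

A 7-joint arm with a two-finger parallel gripper is mounted at the origin on a cart in front of the work surface, level with it; the furniture and walls round the work are solid. World frame = base frame: x ahead of the robot, y to its left, z up, the work surface at z = 0. Lengths are in m, angles in rad, forces in N, time in s.
With the tool pointing down it reaches from about 0.35 to 0.9 m from the base axis. Payload 8.1 kg.
Tool frame: the origin (TCP) lies between the finger pads; the fingertips stand 19 mm ahead of it and the grasp point (between the pads) is the TCP; y points along the fingers, x is the direction in which the jaws open and shut, and the axes are right-handed (so a half turn about y gives the same grasp; the last joint's range is limited). The gripper opens to 92 mm and grips with 3 to 60 N. Pads are 19 mm wide; open, the fingers measure 130 mm over their backs; the gripper's body (75 mm by 190 mm) begins 47 mm behind the grasp point.
Start: joints at [-1.296, 0.434, 0.025, 1.573, -0.012, 1.134, -0.075], TCP at [0.231, 0.581, 0.246] pointing down, gripper open.
Joint ranges: [-2.62, 2.62], [-0.44, 2.09], [-1.27, 1.32], [0.08, 2.57], [-1.32, 4.46], [0.12, 2], [-2.74, 2.74]. Speed limits (rad/s): [2.22, 2.22, 3.01, 3.01, 3.14, 3.14, 3.14].

## Interface

Orientations are given as a rotation vector (axis times angle).
In Python, from cell import arm gives the robot as it stands.
- The arm moves only by the tool move_arm, never from a script. Its argument "series" is a list of rows, each an object of numbers: "x", "y", "z": the shift along the tool's x, y, z in cm; "rx", "ry", "rz": the turn, a rotation vector about the tool's x, y, z in rad. In form: [{"x": .., "y": .., "z": .., "rx": .., "ry": .., "rz": ..}, ...]. A call has 1 to 12 rows; each row shifts and turns the pose as measured when the row begins, along the tool's axes as they then stand; what a row does not reach is not made up. A row lasts 1/8 s, in which the tool goes at most 62.5 mm and 10.7 degrees, less where a joint would pass 70% of its speed; a pose out of reach is approached as far as the arm can. A call is refused whole if a number of a shift passes 6.25 or a number of a turn 0.188, either way. A call with a gripper value outside its range is refused whole. "jaw" is the finger opening in cm, from 0 to 9.18, set as the call begins (left out, the last holds). The fingers move at their own pace and stop on an object; "newtons" is the grip in N (left out, the last holds). Time passes only in rows, so rows that do not move let the fingers close. It gives the time, the measured TCP pose, the force and the opening at its end, in the units of the state.
- arm.observe(): the state, without advancing time (a new reading comes with each control period).
- arm.get_image(name): name is "side" or "top"; returns the picture (420x560x3 uint8, blue, green, red); there is no depth.
- arm.camera_params(name): a dict with "K" (3x3 intrinsics, pixels), "R" (3x3) and "t" (3): a world point X has camera coordinates R X + t. Camera axes: x right, y down, z forward; pixel columns grow to the right and rows downward; lengths in m; the calibration is good to about 2 mm. A picture is of the moment at which its call begins. camera_params takes no time and is no camera call.
- arm.sign_off(): hands the job in, once; it reports no verdict.
The state is a dict: "clock": time; "joints": joint angles; "dq": joint speeds; "joint_efforts": joint torques, N m; "position": TCP position; "ee_rot": TCP orientation; "force": force on the tool from outside, world axes, zero at the start; "ft_torque": the same for the moment, N m; "width": opening from 0.0 (shut) to 1.0 (fully open).
Only numpy, scipy, OpenCV 4.12 (cv2) and the standard library are available. Lean on these libraries where they do the work, as an engineer would, in place of code of your own. Each camera call takes 0.05 s, during which the arm holds its last target.

## Working session

There is one attempt and no reset: what is moved stays moved. The work goes in short steps, Python scripts to look and compute and a tool call to move; the robot and the scene stay as the last step left them, time stands still between calls to the robot, and variables do not carry over. Pictures are saved under pics/ and viewed, and the job is handed in when it is done.

Besides the shell and the picture viewer there is one more tool, called after "Call:" in YAML: its name, and indented under it one key for each argument. move_arm: Moves the arm, as the interface text tells. Its arguments: {"type":"object","properties":{"series":{"type":"array","items":{"type":"object","properties":{"x":{"type":"number"},"y":{"type":"number"},"z":{"type":"number"},"rx":{"type":"number"},"ry":{"type":"number"},"rz":{"type":"number"}}}},"jaw":{"type":"number"},"newtons":{"type":"number"}},"required":["series"]}

```bash
ls; mkdir -p pics; python3 - <<'E'
from cell import arm
import cv2,numpy as np
for n in("top","side"):
    cv2.imwrite(f"pics/{n}0.png",arm.get_image(n)); p=arm.camera_params(n); print(n,p["K"].tolist(),p["R"].round(4).tolist(),p["t"].round(4).tolist())
print(arm.observe())
E
```

```text
pics
top [[457.4395946626047, 0.0, 281.514333856385], [0.0, 457.4395946626047, 212.96008856892996], [0.0, 0.0, 1.0]] [[0.0109, -0.9999, 0.0044], [-0.9786, -0.0116, -0.2055], [0.2055, -0.002, -0.9787]] [-0.0535, 0.474, 1.1678]
side [[439.901219600533, 0.0, 281.39449400990486], [0.0, 439.901219600533, 204.37211460341956], [0.0, 0.0, 1.0]] [[0.9637, -0.2668, -0.0124], [-0.1441, -0.4801, -0.8653], [0.2249, 0.8356, -0.5011]] [-0.4506, 0.1129, 0.8394]
{'clock': 0.1, 'joints': array([-1.29556959,  0.43513159,  0.0249715 ,  1.57398661, -0.01158729,
        1.13398242, -0.07510387]), 'dq': array([-0.00058581, -0.0017537 ,  0.00049285, -0.00360918, -0.00085839,
       -0.00109012, -0.00099677]), 'joint_efforts': array([ 3.15678670e-03, -6.69114017e+01,  9.88197438e-01, -3.15142214e+01,
       -6.04642276e-02,  3.74514016e-02,  8.84426800e-05]), 'position': array([0.23045834, 0.58051183, 0.24504444]), 'ee_rot': array([-1.36550126, -0.9257419 ,  0.92746822]), 'force': array([-0.3434511 , -0.30181101,  0.38093183]), 'ft_torque': array([ 0.03567502, -0.02858617,  0.03441098]), 'width': 1.0002820629588964}
```

View pics/top0.png

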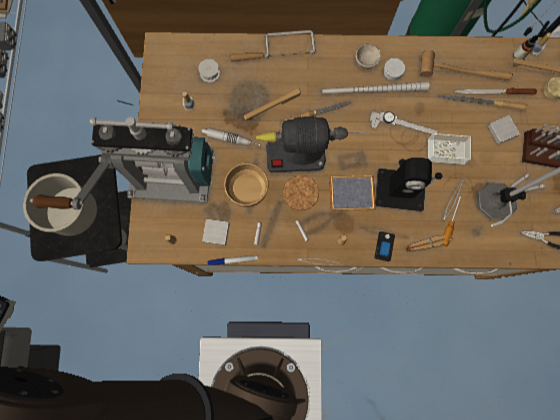

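View pics/side0.png

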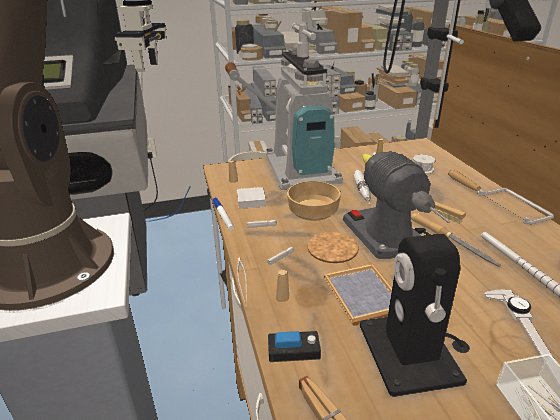

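```bash
python3 - <<'E'
from cell import arm
from scipy.spatial.transform import Rotation as R
o=arm.observe();print(R.from_rotvec(o["ee_rot"]).as_matrix().round(3))
E
```

```text
[[ 0.369 -0.    -0.929]
 [ 0.929 -0.001  0.369]
 [-0.001 -1.    -0.   ]]
```

The top view shows the pegs at (170,239) and (342,239), the steel block at (215,232), and the punches at (257,232) and (301,230). The dish is at (245,184), the mat at (300,192), the tray at (352,192) and the pad block at (384,246). I'll zoom in next.

```bash
python3 - <<'E'
import cv2
i=cv2.imread("pics/top0.png")[155:270,150:410]
cv2.imwrite("pics/top0z.png",cv2.resize(i,None,fx=3,fy=3,interpolation=cv2.INTER_CUBIC))
i=cv2.imread("pics/side0.png")[140:380,195:395]
cv2.imwrite("pics/side0z.png",cv2.resize(i,None,fx=2.5,fy=2.5,interpolation=cv2.INTER_CUBIC))
E
```

```text
(no output)
```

View pics/top0z.png

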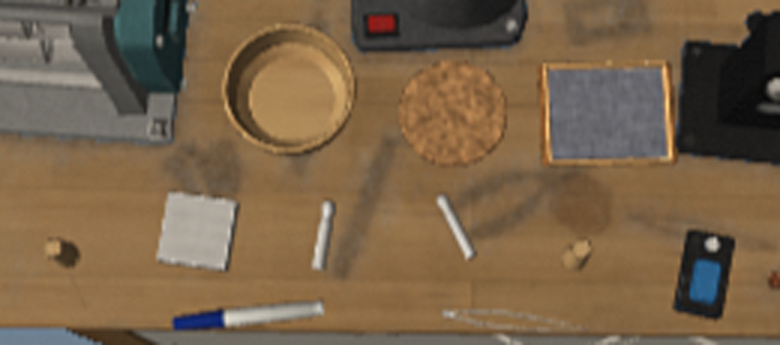

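View pics/side0z.png

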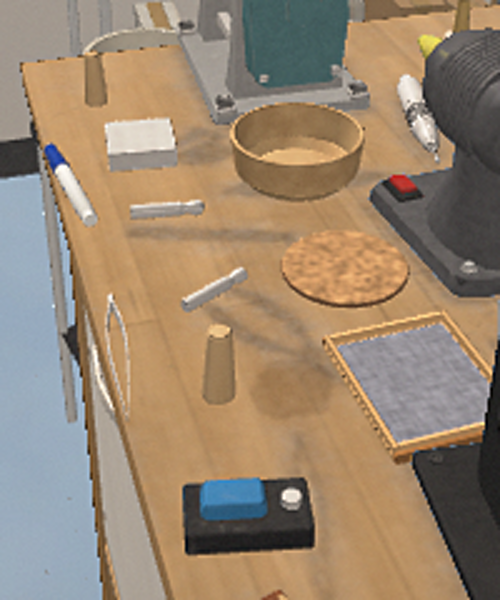

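```bash
cat > h.py <<'E'
import cv2,numpy as np
from scipy.spatial.transform import Rotation as Ro
from cell import arm
def cam(n):
    p=arm.camera_params(n);return p["K"],np.array(p["R"]),np.array(p["t"])
def ray(n,uv,z):
    K,R,t=cam(n);uv=np.atleast_2d(np.float64(uv));C=-R.T@t
    d=(R.T@(np.linalg.inv(K)@np.c_[uv,np.ones(len(uv))].T)).T
    return C+d*((z-C[2])/d[:,2])[:,None]
def proj(n,X):
    K,R,t=cam(n);c=(R@np.atleast_2d(X).T).T+t;q=(K@c.T).T;return q[:,:2]/q[:,2:]
def blob(mask,x0,y0,x1,y1):
    m=np.zeros_like(mask);m[y0:y1,x0:x1]=mask[y0:y1,x0:x1]
    cs=cv2.findContours(m,cv2.RETR_EXTERNAL,cv2.CHAIN_APPROX_NONE)[0]
    c=max(cs,key=cv2.contourArea);f=np.zeros_like(m);cv2.drawContours(f,[c],-1,255,-1)
    return c,f
def cent(f):
    M=cv2.moments(f,True);return np.array([M["m10"],M["m01"]])/M["m00"]
def filled_pts(f): 
    y,x=np.nonzero(f);return np.c_[x,y].astype(float)
def st():
    o=arm.observe();R=Ro.from_rotvec(o["ee_rot"]).as_matrix()
    print("t %.2f pos %s w %.3f F %s"%(o["clock"],o["position"].round(4),o["width"],o["force"].round(1)))
    print(" yaw x-axis %.1f deg, tilt down %s"%(np.degrees(np.arctan2(R[1,0],R[0,0])),R[:,1].round(3)), "q",o["joints"].round(2));return o,R
def go(target,yaw=None,zonly=False):
    o,R=st();d=R.T@(np.array(target)-o["position"])*100;print(" shift cm",d.round(2),end=" ")
    if yaw is not None:
        c,s=np.cos(yaw),np.sin(yaw);T=np.array([[c,0,-s],[s,0,c],[0,-1,0]])
        print("turn",Ro.from_matrix(R.T@T).as_rotvec().round(3),end="")
    print()
E
cat > m0.py <<'E'
from h import *
for n in("top","side"):
    K,R,t=cam(n);print(n,"cam at",(-R.T@t).round(3))
im=cv2.imread("pics/top0.png");hsv=cv2.cvtColor(im,cv2.COLOR_BGR2HSV);H,S,V=[hsv[...,k] for k in range(3)]
br=((S<50)&(V>140)).astype(np.uint8)*255
def rect(n,f,z):
    P=ray(n,filled_pts(f),z)[:,:2];r=cv2.minAreaRect((P*1000).astype(np.float32));return np.round(r[0],1),np.round(r[1],1),round(r[2],1),P.mean(0).round(4)
c,f=blob(br,195,212,235,252);print("block",cent(f),rect("top",f,.02))
c,f=blob(br,250,215,266,250);print("punchA?",cent(f),rect("top",f,.008))
c,f=blob(br,290,215,312,246);print("punchB?",cent(f),rect("top",f,.008))
c,f=blob(((S<80)&(H>90)|(S<40)).astype(np.uint8)*255,328,170,378,212);print("tray felt",cent(f),rect("top",f,.004))
c,f=blob(((V<70)).astype(np.uint8)*255,370,228,400,265);print("pad",cent(f),rect("top",f,.03))
im2=cv2.imread("pics/side0.png");h2=cv2.cvtColor(im2,cv2.COLOR_BGR2HSV);S2,V2=h2[...,1],h2[...,2]
b2=((S2<50)&(V2>130)).astype(np.uint8)*255
c,f=blob(b2,235,182,268,212);print("side block",cent(f),cv2.boundingRect(c))
c,f=blob(b2,245,212,280,232);print("side pA",cent(f),rect("side",f,.0065))
c,f=blob(b2,265,240,296,268);print("side pB",cent(f),rect("side",f,.006))
E
python3 m0.py
```

```text
top cam at [ 0.224 -0.046  1.241]
side cam at [ 0.262 -0.767  0.513]
block [215.00571429 231.4247619 ] (array([427.6, 130.9]), array([61.2, 63.6]), 82.4, array([0.4277, 0.1309]))
punchA? [256.77192982 233.73684211] (array([426.8,  18.4]), array([ 7.2, 61.6]), 81.9, array([0.4246, 0.0186]))
punchB? [301.16071429 230.16071429] (array([ 436.5, -102.1]), array([61.5,  6.7]), 27.8, array([ 0.4359, -0.1024]))
tray felt [351.79836512 192.54950045] (array([ 545. , -243.9]), array([ 83.5, 105.5]), 0.7, array([ 0.5447, -0.2437]))
pad [384.125      246.43867925] (array([ 392.4, -323.1]), array([43.2, 74.4]), 78.5, array([ 0.3907, -0.3227]))
side block [250.95906433 197.37621832] (237, 187, 29, 21)
side pA [260.9787234  223.37588652] (array([425.8,  11.1]), array([20.2, 60.7]), 81.0, array([0.4255, 0.0112]))
side pB [280.2173913  255.43478261] (array([ 435.2, -109.2]), array([67.1, 14.3]), 27.3, array([ 0.4352, -0.1097]))
```

```bash
cat > m1.py <<'E'
from h import *
im=cv2.imread("pics/top0.png");im2=cv2.imread("pics/side0.png")
def dm(im,b,sat):
    h=cv2.cvtColor(im,cv2.COLOR_BGR2HSV);return (h[...,1]<sat).astype(np.uint8)*255
def rect(n,f,z):
    P=ray(n,filled_pts(f),z)[:,:2];r=cv2.minAreaRect((P*1000).astype(np.float32));return np.round(r[0],1),np.round(r[1],1),round(r[2],1),P.mean(0).round(4)
for sat in(60,80,95):
  for n,i,bs in(("top",im,[(250,215,266,250),(290,215,312,246)]),("side",im2,[(245,212,280,232),(265,240,296,268)])):
    for b in bs:
        c,f=blob(dm(i,None,sat),*b);print(sat,n,cv2.boundingRect(c),rect(n,f,.0065))
# block top in side: bright face
h=cv2.cvtColor(im2,cv2.COLOR_BGR2HSV);print(h[186:212:2,252].tolist())
# checks: project bench block & punch etc. from top to side
for X in ([.4277,.1309,.02],[.4246,.0186,.0065],[.4359,-.1024,.006],[.545,-.244,.004],[.391,-.3227,.03]): print(X,proj("side",X).round(1))
s=im2[180:270,230:300];cv2.imwrite("pics/s1.png",cv2.resize(s,None,fx=8,fy=6.5,interpolation=0))
s=im[212:252,195:310];cv2.imwrite("pics/t1.png",cv2.resize(s,None,fx=6.5,fy=6.5,interpolation=0))
E
python3 m1.py
```

```text
60 top (254, 222, 8, 23) (array([427. ,  16.5]), array([11.3, 62.1]), 81.9, array([0.4265, 0.0167]))
60 top (296, 220, 12, 21) (array([ 436.7, -103.3]), array([62.8,  9.9]), 26.4, array([ 0.4367, -0.1037]))
60 side (247, 220, 30, 8) (array([426.7,  11.5]), array([21.6, 62.5]), 81.5, array([0.4259, 0.0114]))
60 side (268, 247, 26, 18) (array([ 435. , -109.8]), array([67.1, 14.4]), 27.3, array([ 0.4345, -0.1103]))
80 top (254, 222, 8, 23) (array([426.8,  16.7]), array([11.7, 62.5]), 81.9, array([0.4266, 0.0168]))
80 top (296, 220, 12, 22) (array([ 436.6, -103.4]), array([62.9,  9.9]), 26.4, array([ 0.436 , -0.1037]))
80 side (247, 220, 30, 8) (array([426.6,  11.3]), array([22.4, 62.6]), 81.0, array([0.4259, 0.0112]))
80 side (267, 247, 27, 18) (array([ 435.8, -109.8]), array([68.6, 15.7]), 27.9, array([ 0.4346, -0.1101]))
95 top (254, 222, 8, 23) (array([426.8,  16.7]), array([12.4, 62.6]), 81.4, array([0.4265, 0.0168]))
95 top (295, 220, 14, 22) (array([ 436.9, -103.7]), array([62.8, 12. ]), 27.9, array([ 0.4366, -0.1034]))
95 side (247, 220, 30, 8) (array([426.7,  11. ]), array([23.8, 63.3]), 81.5, array([0.4256, 0.0108]))
95 side (267, 247, 27, 18) (array([ 437. , -112.1]), array([68.6, 21. ]), 27.9, array([ 0.4351, -0.1108]))
[[16, 129, 191], [19, 12, 232], [16, 24, 225], [17, 22, 228], [17, 21, 226], [17, 22, 229], [19, 24, 226], [13, 30, 206], [12, 28, 153], [13, 30, 155], [16, 23, 146], [15, 122, 203], [15, 115, 201]]
[0.4277, 0.1309, 0.02] [[250.1 192.1]]
[0.4246, 0.0186, 0.0065] [[259.8 221.6]]
[0.4359, -0.1024, 0.006] [[279.7 253.1]]
[0.545, -0.244, 0.004] [[362.6 290.5]]
[0.391, -0.3227, 0.03] [[289.5 331.4]]
```

View pics/s1.png

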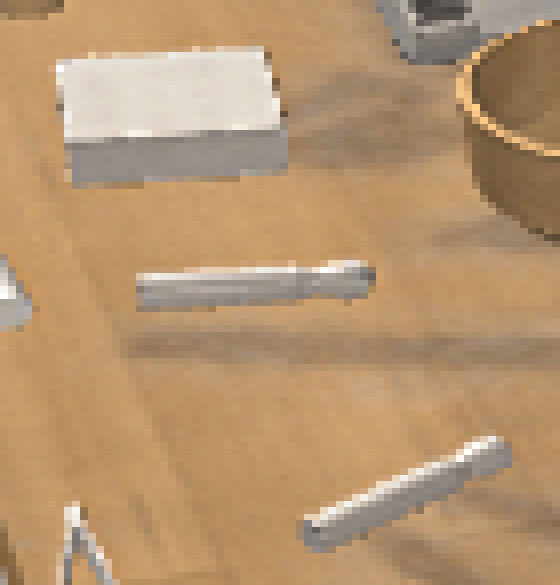

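View pics/t1.png

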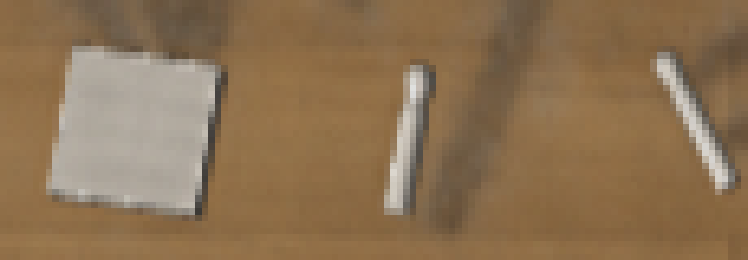

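```bash
cat > m2.py <<'E'
from h import *
im=cv2.imread("pics/top0.png");im2=cv2.imread("pics/side0.png")
hs=cv2.cvtColor(im,cv2.COLOR_BGR2HSV);
# print bits for pegs
for (x0,y0,x1,y1,n,i) in ((160,228,182,252,"pa",im),(332,228,352,252,"pb",im),(222,156,275,212,"dish",im),(278,170,324,214,"mat",im)):
    s=i[y0:y1,x0:x1];k=int(min(780/s.shape[1],580/s.shape[0]));cv2.imwrite(f"pics/t_{n}.png",cv2.resize(s,None,fx=k,fy=k,interpolation=0));print(n,k)
a=[]
for (x0,y0,x1,y1) in ((160,228,182,252),(332,228,352,252)):
    a.append(cv2.resize(im[y0:y1,x0:x1],(380,400),interpolation=0))
cv2.imwrite("pics/tp.png",np.hstack(a))
a=[]
for (x0,y0,x1,y1) in ((222,155,247,187),(270,265,295,305)):
    a.append(cv2.resize(im2[y0:y1,x0:x1],((x1-x0)*14,(y1-y0)*14),interpolation=0)); 
cv2.imwrite("pics/sp.png",np.hstack([cv2.copyMakeBorder(q,0,560-q.shape[0],0,0,0) for q in a]))
a=[cv2.resize(im[155:215,220:330],None,fx=7,fy=7,interpolation=0)]
cv2.imwrite("pics/td.png",a[0])
E
python3 m2.py
```

```text
pa 24
pb 24
dish 10
mat 13
```

View pics/tp.png

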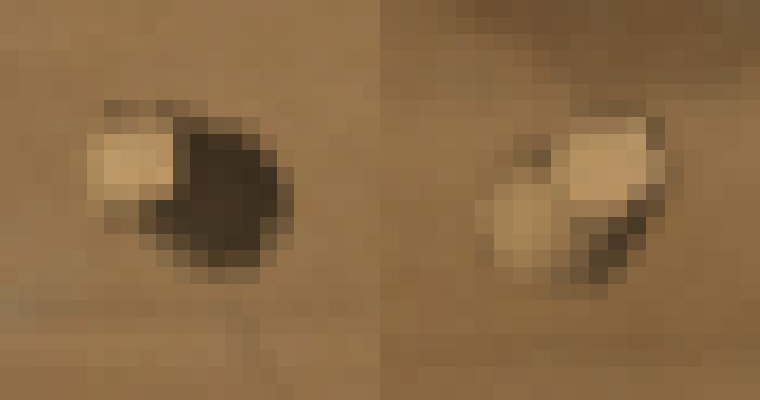

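View pics/sp.png

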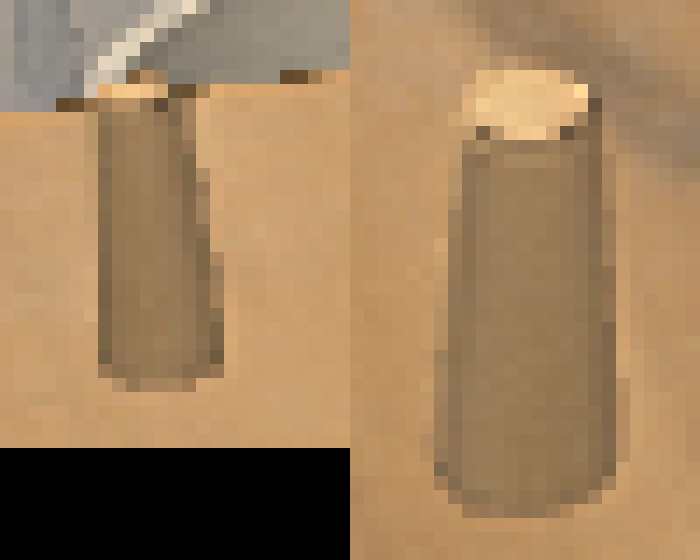

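View pics/td.png

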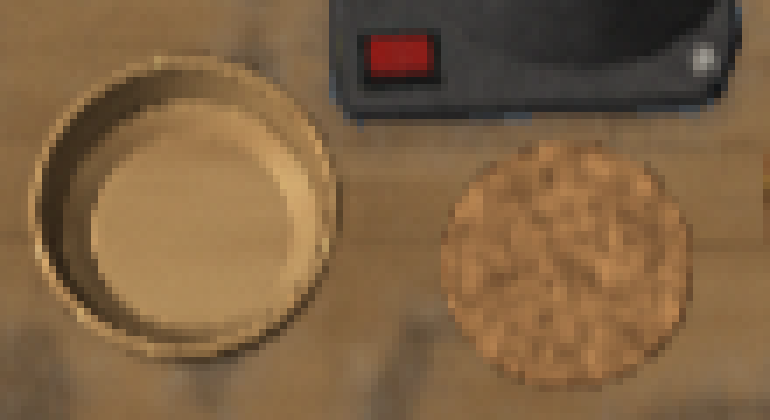

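```bash
cat > m3.py <<'E'
from h import *
print("peg1 top-view cap",ray("top",[167.0,237.1],.055),"side cap",ray("side",[231.6,160.9],.055),"side footfront",ray("side",[232.9,182.4],0))
print("peg2 top-view cap",ray("top",[(605-380)/17.27+332-.5,228+160/16.67-.5],.055),"side cap",ray("side",[282.4,271.8],.055),"side footfront",ray("side",[282.4,301.4],0))
# dish rim outer circle: crop/7 ; extreme pts
def px(a): return np.array(a)/7.+[220,155]-.5
P=ray("top",px([(32,205),(340,205),(190,52),(200,358)]),.046)[:,:2];print("dish rim",P.round(4).tolist(),"c",P[0:2].mean(0)[1],P[2:].mean(0)[0])
P=ray("top",px([(90,215),(300,215),(190,100),(200,325)]),.006)[:,:2];print("dish floor",P.round(4).tolist())
P=ray("top",px([(442,265),(692,265),(565,140),(565,388)]),.005)[:,:2];print("mat",P.round(4).tolist())
# side
im2=cv2.imread("pics/side0.png");h=cv2.cvtColor(im2,cv2.COLOR_BGR2HSV)
def sz(a): return np.array(a)/2.5+[195,140]-.5
P=ray("side",sz([(282,267),(408,267),(345,231),(345,300)]),.005)[:,:2];print("mat side",P.round(4).tolist(),P.mean(0))
P=ray("side",sz([(231,141),(364,143),(298,102),(298,181)]),.046)[:,:2];print("dish rim side",P.round(4).tolist(),P.mean(0))
P=ray("side",sz([(343,346),(440,322),(500,408),(398,443)]),.004)[:,:2];print("felt side",P.round(4).tolist(),P.mean(0))
E
python3 m3.py; python3 -c "
import cv2
i=cv2.imread('pics/side0.png')[170:320,275:405]
cv2.imwrite('pics/sd.png',cv2.resize(i,None,fx=4,fy=4,interpolation=0))"
```

```text
peg1 top-view cap [[0.40528978 0.25074612 0.055     ]] side cap [[0.40547495 0.24186225 0.055     ]] side footfront [[0.40310692 0.23106604 0.        ]]
peg2 top-view cap [[ 0.41067451 -0.21396649  0.055     ]] side cap [[ 0.4098458 -0.217491   0.055    ]] side footfront [[ 0.4064977  -0.22718694  0.        ]]
dish rim [[0.554, 0.108], [0.5554, -0.0109], [0.6165, 0.0486], [0.4942, 0.0416]] c 0.048532007425000814 0.5553684654361617
dish floor [[0.5612, 0.0899], [0.5622, 0.0061], [0.6095, 0.0513], [0.5166, 0.0448]]
mat [[0.5425, -0.0507], [0.5437, -0.1503], [0.5949, -0.0996], [0.493, -0.0998]]
mat side [[0.4946, -0.0947], [0.5897, -0.1229], [0.5608, -0.061], [0.5267, -0.1488]] [ 0.54294238 -0.10682751]
dish rim side [[0.4927, 0.0431], [0.6025, 0.0063], [0.5734, 0.0972], [0.5266, -0.0379]] [0.54877145 0.02717917]
felt side [[0.5063, -0.1976], [0.5844, -0.192], [0.583, -0.2864], [0.5052, -0.2973]] [ 0.54472123 -0.24333424]
```

View pics/sd.png

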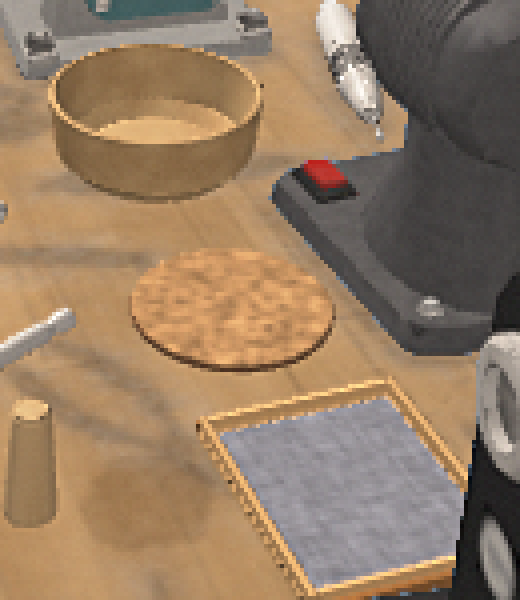

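```bash
cat > m4.py <<'E'
from h import *
def tri(a,b):
    Ps=[]
    for n in("top","side"):
        K,R,t=cam(n);Ps.append(K@np.c_[R,t])
    X=cv2.triangulatePoints(Ps[0],Ps[1],np.float64(a).reshape(2,1),np.float64(b).reshape(2,1)).ravel();return (X[:3]/X[3]).round(3)
print("shaft tip",tri((345,132),(433,202)),"yellow tip",tri((255,138),(366,155)))
print("motor base corner",ray("top",[[268,169],[328,169]],.02).round(3).tolist())
print("engraver base left",ray("top",[[378,170],[377,207]],.015).round(3).tolist())
print("mill teal edge",ray("top",[[212,150],[210,200]],.2).round(3).tolist(),ray("top",[[210,200]],.0))
E
python3 m4.py
```

```text
shaft tip [ 0.674 -0.21   0.138] yellow tip [0.658 0.021 0.13 ]
motor base corner [[0.605, -0.009, 0.02], [0.607, -0.176, 0.02]]
engraver base left [[0.608, -0.317, 0.015], [0.502, -0.31, 0.015]]
mill teal edge [[0.595, 0.12, 0.2], [0.472, 0.12, 0.2]] [[0.51944227 0.15135882 0.        ]]
```

Call:
move_arm:
  series:
    - {"z": -4,"x": -3}
  jaw: 7
  newtons: 15

```text
invalid input
```

```bash
python3 -c "
from h import *
import math
go([.405,.247,.25],math.radians(80))"
```

```text
t 0.10 pos [0.2305 0.5805 0.245 ] w 1.000 F [-0.3 -0.3  0.4]
 yaw x-axis 68.3 deg, tilt down [-0.    -0.001 -1.   ] q [-1.3   0.44  0.02  1.57 -0.01  1.13 -0.08]
 shift cm [-24.56  -0.46 -28.53] turn [-0.    -0.203 -0.001]
```

Call:
move_arm:
  series:
    - {"x": -3.5,"y": 0,"z": -4.1,"rx": 0,"ry": -0.03,"rz": 0}
    - {"x": -3.5,"y": 0,"z": -4.1,"rx": 0,"ry": -0.03,"rz": 0}
  jaw: 7
  newtons: 15

```text
clock: 0.35
position: [0.28, 0.487, 0.2435]
ee_rot: [-1.34, -0.976, 0.981]
force: [1.2, 0.0, 1.1]
width: 0.834
```

```bash
python3 -c "
from h import *
import math
go([.405,.247,.25],math.radians(80))"
```

```text
t 0.35 pos [0.28   0.487  0.2435] w 0.834 F [1.2 0.  1.1]
 yaw x-axis 72.3 deg, tilt down [-0.002 -0.002 -1.   ] q [-1.16  0.34  0.02  1.73 -0.01  1.08  0.13]
 shift cm [-19.06  -0.64 -19.21] turn [-0.002 -0.135 -0.002]
```

Call:
move_arm:
  series:
    - {"x": -4,"y": 0,"z": -4,"rx": 0,"ry": -0.035,"rz": 0}
    - {"x": -4,"y": 0,"z": -4,"rx": 0,"ry": -0.035,"rz": 0}
    - {"x": -4,"y": 0,"z": -4,"rx": 0,"ry": -0.035,"rz": 0}
    - {"x": -4,"y": 0,"z": -4,"rx": 0,"ry": -0.03,"rz": 0}
    - {"x": 0,"y": 0,"z": 0,"rx": 0,"ry": 0,"rz": 0}

```text
clock: 0.98
position: [0.3988, 0.2806, 0.2426]
ee_rot: [-1.289, -1.075, 1.083]
force: [0.8, 0.9, 0.5]
width: 0.764
```

```bash
python3 -c "
from h import *
import math
cv2.imwrite('pics/a_top.png',arm.get_image('top'));cv2.imwrite('pics/a_side.png',arm.get_image('side'))
go([.405,.247,.15],math.radians(80))"
```

```text
t 1.07 pos [0.3965 0.2847 0.2425] w 0.767 F [ 0.2  0.9 -0.4]
 yaw x-axis 80.3 deg, tilt down [-0.003 -0.003 -1.   ] q [-0.81  0.22  0.1   1.9  -0.02  1.03  0.7 ]
 shift cm [-3.54  9.26 -1.5 ] turn [-0.003  0.005 -0.003]
```

View pics/a_top.png

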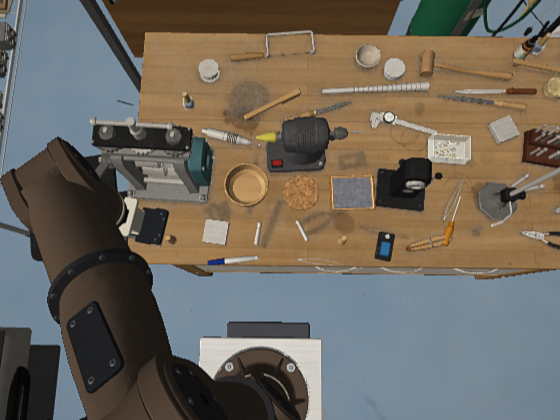

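View pics/a_side.png

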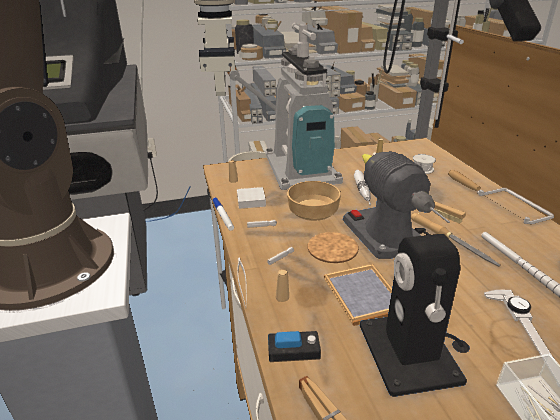

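```bash
python3 -c "
from h import *
o,R=st();p=o['position']
for n in('top','side'):
  print(n,proj(n,[p,p+R[:,1]*.019,p-R[:,1]*.047]).round(1).tolist())
a=cv2.imread('pics/a_side.png')[0:100,170:270];b=cv2.imread('pics/a_top.png')[190:250,110:190]
cv2.imwrite('pics/a_z.png',np.hstack([cv2.resize(a,(400,400),interpolation=0),cv2.resize(b,(400,300),interpolation=0)][:1]));cv2.imwrite('pics/a_z2.png',cv2.resize(b,(800,600),interpolation=0))
"
```

```text
t 1.07 pos [0.3965 0.2847 0.2425] w 0.767 F [ 0.2  0.9 -0.4]
 yaw x-axis 80.3 deg, tilt down [-0.003 -0.003 -1.   ] q [-0.81  0.22  0.1   1.9  -0.02  1.03  0.7 ]
top [[131.0, 227.8], [133.7, 229.3], [123.8, 223.9]]
side [[219.3, 82.0], [219.9, 89.9], [217.7, 61.6]]
```

View pics/a_z.png

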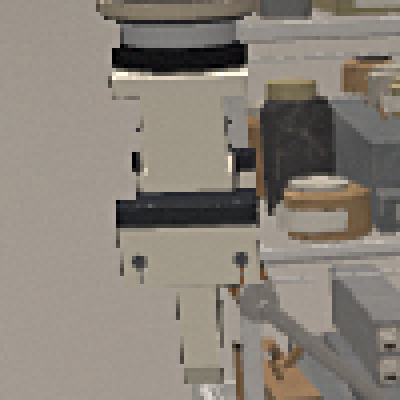

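View pics/a_z2.png

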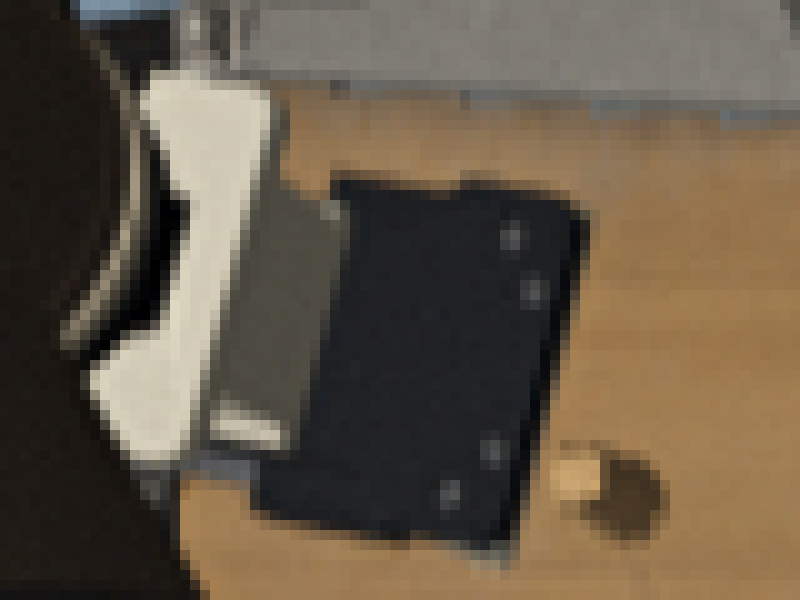

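Call:
move_arm:
  series:
    - {"x": -3.5,"y": 3,"z": -1.5,"rx": 0,"ry": 0,"rz": 0}
    - {"x": 0,"y": 5,"z": 0,"rx": 0,"ry": 0,"rz": 0}
    - {"x": 0,"y": 5,"z": 0,"rx": 0,"ry": 0,"rz": 0}
    - {"x": 0,"y": 0,"z": 0,"rx": 0,"ry": 0,"rz": 0}

```text
clock: 1.58
position: [0.4028, 0.254, 0.1103]
ee_rot: [-1.278, -1.089, 1.091]
force: [0.4, 0.2, -0.1]
width: 0.763
```

```bash
python3 -c "
from h import *
import math
a=arm.get_image('side');b=arm.get_image('top')
cv2.imwrite('pics/b_s.png',cv2.resize(a[60:200,170:290],(514,600),interpolation=0))
cv2.imwrite('pics/b_t.png',cv2.resize(b[200:260,120:200],(800,600),interpolation=0))
go([.405,.247,.055],math.radians(80))
o,R=st();p=o['position'];x=R[:,0];
for n in('top','side'):
  print(n,proj(n,[p+[0,0,-.019]+.035*x,p+[0,0,-.019]-.035*x-[0,0,0]]).round(1).tolist())
"
```

```text
t 1.68 pos [0.4051 0.2555 0.1135] w 0.759 F [ 1.1 -0.  -0.1]
 yaw x-axis 80.8 deg, tilt down [ 0.003  0.005 -1.   ] q [-0.75  0.36  0.1   2.08 -0.06  0.69  0.8 ]
 shift cm [-0.87  5.85 -0.11] turn [0.002 0.014 0.006]
t 1.68 pos [0.4051 0.2555 0.1135] w 0.759 F [ 1.1 -0.  -0.1]
 yaw x-axis 80.8 deg, tilt down [ 0.003  0.005 -1.   ] q [-0.75  0.36  0.1   2.08 -0.06  0.69  0.8 ]
top [[147.8, 232.4], [174.9, 237.1]]
side [[229.3, 139.0], [229.6, 149.8]]
```

View pics/b_s.png

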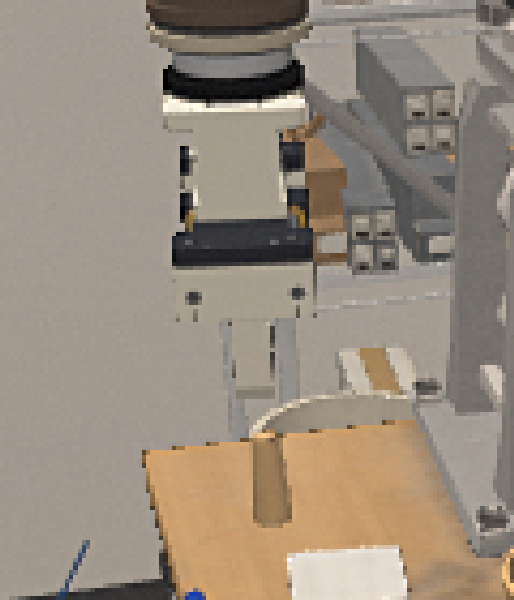

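View pics/b_t.png

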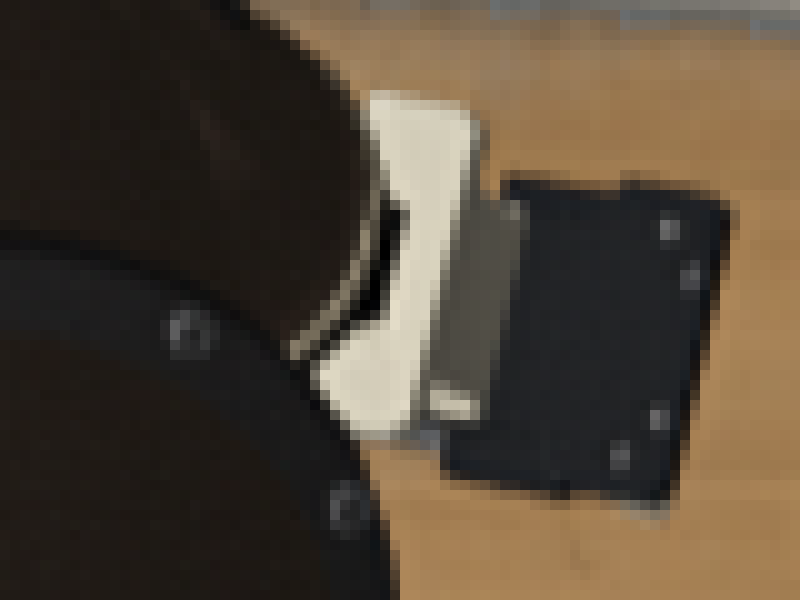

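Call:
move_arm:
  series:
    - {"x": -0.9,"y": 0,"z": 0,"rx": 0,"ry": 0,"rz": 0}
    - {"x": 0,"y": 3,"z": 0,"rx": 0,"ry": 0,"rz": 0}
    - {"x": 0,"y": 2.8,"z": 0,"rx": 0,"ry": 0,"rz": 0}
    - {"x": 0,"y": 0,"z": 0,"rx": 0,"ry": 0,"rz": 0}

```text
clock: 2.17
position: [0.4079, 0.2498, 0.0618]
ee_rot: [-1.278, -1.107, 1.076]
force: [0.1, 0.1, -0.1]
width: 0.762
```

Call:
move_arm:
  series:
    - {"x": 0,"y": 0,"z": 0,"rx": 0,"ry": 0,"rz": 0}

```text
clock: 2.3
position: [0.4087, 0.2502, 0.0634]
ee_rot: [-1.278, -1.108, 1.074]
force: [0.3, 0.6, 0.3]
width: 0.762
```

```bash
python3 -c "
from h import *
import math
a=arm.get_image('side')
cv2.imwrite('pics/c_s.png',cv2.resize(a[90:210,170:290],(600,600),interpolation=0))
go([.405,.247,.055],math.radians(80))
"
```

```text
t 2.35 pos [0.4087 0.2502 0.0634] w 0.762 F [ 1.  -0.  -0.2]
 yaw x-axis 80.9 deg, tilt down [ 0.014  0.015 -1.   ] q [-0.72  0.44  0.08  2.14 -0.07  0.54  0.83]
 shift cm [-0.39  0.83  0.32] turn [0.012 0.016 0.017]
```

View pics/c_s.png

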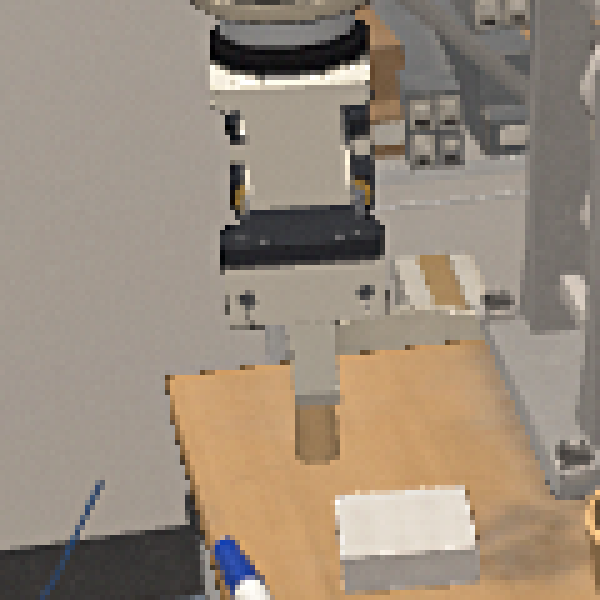

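Call:
move_arm:
  series:
    - {"x": -0.2,"y": 0.9,"z": 0,"rx": 0.012,"ry": 0,"rz": 0.017}
    - {"x": 0,"y": 0,"z": 0,"rx": 0,"ry": 0,"rz": 0}

```text
clock: 2.6
position: [0.4093, 0.2489, 0.0556]
ee_rot: [-1.28, -1.093, 1.09]
force: [0.0, -0.1, 0.0]
width: 0.764
```

Call:
move_arm:
  series:
    - {"x": 0,"y": 0,"z": 0,"rx": 0,"ry": 0,"rz": 0}
    - {"x": 0,"y": 0,"z": 0,"rx": 0,"ry": 0,"rz": 0}
    - {"x": 0,"y": 0,"z": 0,"rx": 0,"ry": 0,"rz": 0}
    - {"x": 0,"y": 0,"z": 0,"rx": 0,"ry": 0,"rz": 0}
    - {"x": 0,"y": 0,"z": 0,"rx": 0,"ry": 0,"rz": 0}
    - {"x": 0,"y": 0,"z": 0,"rx": 0,"ry": 0,"rz": 0}
  jaw: 1
  newtons: 12

```text
clock: 3.35
position: [0.4093, 0.2489, 0.0558]
ee_rot: [-1.28, -1.093, 1.09]
force: [0.0, -0.1, -1.3]
width: 0.196
```

```bash
python3 -c "
from h import *
import math
a=arm.get_image('side')
cv2.imwrite('pics/d_s.png',cv2.resize(a[90:210,170:290],(600,600),interpolation=0))
go([.405,.247,.055],math.radians(80))
"
```

```text
t 3.40 pos [0.4093 0.249  0.0558] w 0.192 F [ 0.  -0.3 -0.4]
 yaw x-axis 80.9 deg, tilt down [ 0.001  0.001 -1.   ] q [-0.72  0.46  0.08  2.13 -0.07  0.55  0.83]
 shift cm [-0.26  0.08  0.39] turn [0.001 0.016 0.001]
```

View pics/d_s.png

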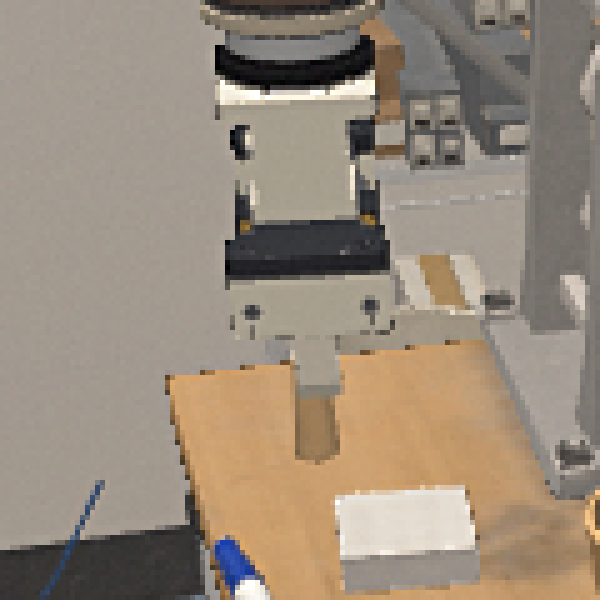

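Call:
move_arm:
  series:
    - {"x": 0,"y": 0,"z": 0,"rx": 0,"ry": 0,"rz": 0}
    - {"x": 0,"y": 0,"z": 0,"rx": 0,"ry": 0,"rz": 0}

```text
clock: 3.65
position: [0.4093, 0.2489, 0.0557]
ee_rot: [-1.28, -1.093, 1.09]
force: [0.7, 0.6, 0.4]
width: 0.192
```

Call:
move_arm:
  series:
    - {"x": 0,"y": -3,"z": 0,"rx": 0,"ry": 0,"rz": 0}
    - {"x": 0,"y": -5,"z": 0,"rx": 0,"ry": 0,"rz": 0}
    - {"x": 0,"y": -5,"z": 0,"rx": 0,"ry": 0,"rz": 0}
    - {"x": 0,"y": 0,"z": 0,"rx": 0,"ry": 0,"rz": 0}

```text
clock: 4.15
position: [0.4089, 0.2486, 0.1892]
ee_rot: [-1.28, -1.091, 1.092]
force: [-0.2, 0.2, -0.2]
width: 0.193
```

```bash
python3 -c "
from h import *
import math
a=arm.get_image('side')
cv2.imwrite('pics/e_s.png',cv2.resize(a[60:200,160:300],(600,600),interpolation=0))
go([.405,.247,.055],math.radians(80))
"
```

```text
t 4.20 pos [0.4079 0.248  0.1874] w 0.192 F [-0.6  0.2  0.1]
 yaw x-axis 80.9 deg, tilt down [-0.002 -0.002 -1.   ] q [-0.75  0.26  0.12  2.   -0.04  0.88  0.8 ]
 shift cm [-0.11 13.24  0.24] turn [-0.002  0.016 -0.002]
```

View pics/e_s.png

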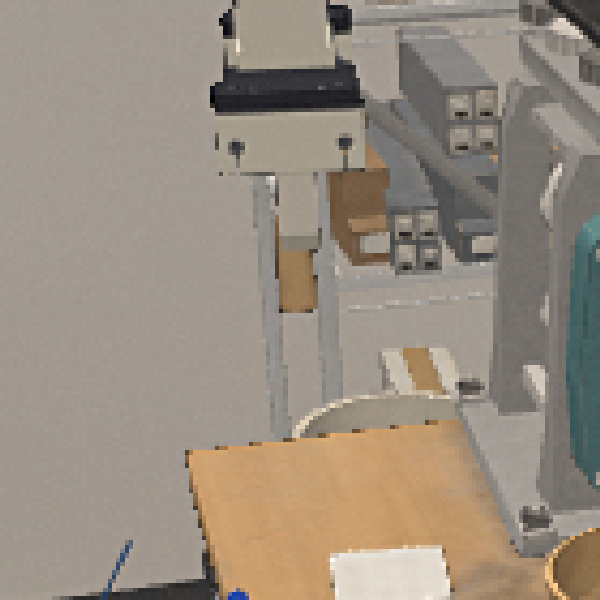

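Call:
move_arm:
  series:
    - {"x": -4,"y": 0,"z": 0,"rx": 0,"ry": 0.15,"rz": 0}
    - {"x": -4,"y": 0,"z": 0,"rx": 0,"ry": 0.15,"rz": 0}
    - {"x": -4,"y": 0,"z": 1,"rx": 0,"ry": 0.15,"rz": 0}
    - {"x": -4,"y": 0,"z": 2,"rx": 0,"ry": 0.15,"rz": 0}
    - {"x": 0,"y": 0,"z": 0,"rx": 0,"ry": 0.15,"rz": 0}
    - {"x": 0,"y": 0,"z": 0,"rx": 0,"ry": 0.1,"rz": 0}
    - {"x": 0,"y": 0,"z": 0,"rx": 0,"ry": 0,"rz": 0}

```text
clock: 5.08
position: [0.315, 0.1116, 0.181]
ee_rot: [-1.535, -0.408, 0.433]
force: [-0.7, -0.3, 0.5]
width: 0.192
```

```bash
python3 -c "
from h import *
import math
cv2.imwrite('pics/f_s.png',arm.get_image('side'));cv2.imwrite('pics/f_t.png',arm.get_image('top'))
go([.549,.061,.17],math.radians(30))
"
```

```text
t 5.17 pos [0.3154 0.1117 0.1813] w 0.197 F [-0.1 -0.2 -0.2]
 yaw x-axis 30.8 deg, tilt down [-0.013 -0.009 -1.   ] q [-0.74  0.04  0.25  2.3  -0.01  0.82  0.05]
 shift cm [ 17.49   0.86 -16.32] turn [ 0.001  0.014 -0.016]
```

View pics/f_t.png

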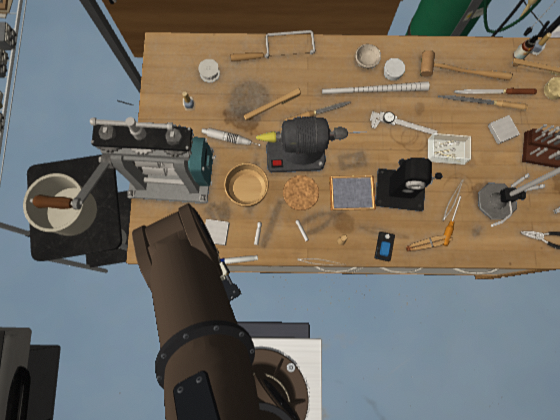

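View pics/f_s.png

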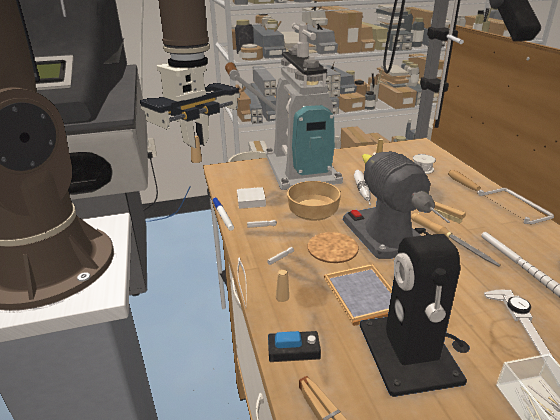

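Call:
move_arm:
  series:
    - {"x": 3.5,"y": 0,"z": -3.25,"rx": 0,"ry": 0.014,"rz": -0.016}
    - {"x": 3.5,"y": 0,"z": -3.25,"rx": 0,"ry": 0,"rz": 0}
    - {"x": 3.5,"y": 0,"z": -3.25,"rx": 0,"ry": 0,"rz": 0}
    - {"x": 3.5,"y": 0,"z": -3.25,"rx": 0,"ry": 0,"rz": 0}
    - {"x": 0,"y": 0,"z": 0,"rx": 0,"ry": 0,"rz": 0}

```text
clock: 5.8
position: [0.5076, 0.07, 0.1783]
ee_rot: [-1.531, -0.421, 0.423]
force: [-1.0, -0.5, 0.5]
width: 0.188
```

```bash
python3 -c "
from h import *
import math
cv2.imwrite('pics/g_s.png',arm.get_image('side'))
go([.549,.061,.12],math.radians(30))
"
```

```text
t 5.85 pos [0.5056 0.0706 0.178 ] w 0.195 F [-0.3  0.1 -0.7]
 yaw x-axis 30.9 deg, tilt down [-0.003 -0.002 -1.   ] q [-0.52  0.33  0.36  1.95 -0.15  0.88  0.45]
 shift cm [ 3.25  5.79 -3.05] turn [ 0.     0.016 -0.003]
```

View pics/g_s.png

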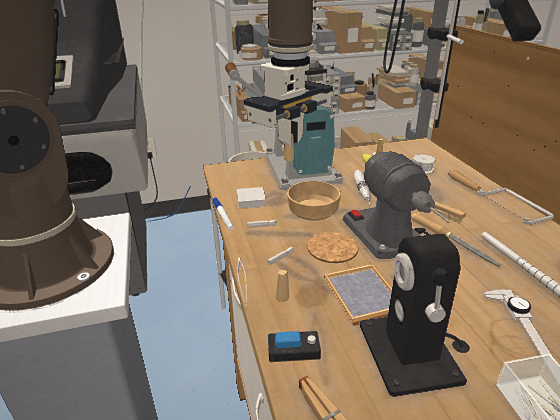

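Call:
move_arm:
  series:
    - {"x": 1.7,"y": 0,"z": -1.5,"rx": 0,"ry": 0.016,"rz": 0}
    - {"x": 1.6,"y": 2,"z": -1.5,"rx": 0,"ry": 0,"rz": 0}
    - {"x": 0,"y": 3,"z": 0,"rx": 0,"ry": 0,"rz": 0}
    - {"x": 0,"y": 0,"z": 0,"rx": 0,"ry": 0,"rz": 0}

```text
clock: 6.35
position: [0.5458, 0.0618, 0.1253]
ee_rot: [-1.531, -0.409, 0.421]
force: [-2.2, -4.1, -1.7]
width: 0.195
```

```bash
python3 -c "
from h import *
import math
a=arm.get_image('side');b=arm.get_image('top')
cv2.imwrite('pics/h_s.png',cv2.resize(a[80:240,230:400],(680,600)));cv2.imwrite('pics/h_t.png',cv2.resize(b[120:240,180:340],(800,600)))
go([.549,.061,.063],math.radians(30))
"
```

```text
t 6.45 pos [0.5466 0.0624 0.1269] w 0.189 F [-1.2 -3.5  1.1]
 yaw x-axis 30.3 deg, tilt down [-0.005 -0.001 -1.   ] q [-0.46  0.46  0.34  1.91 -0.2   0.81  0.52]
 shift cm [ 0.17  6.38 -0.26] turn [-0.002  0.006 -0.005]
```

View pics/h_s.png

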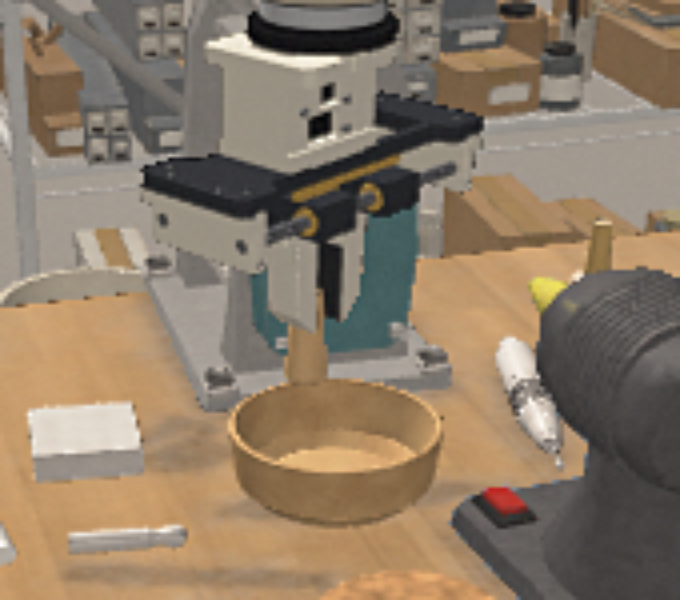

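View pics/h_t.png

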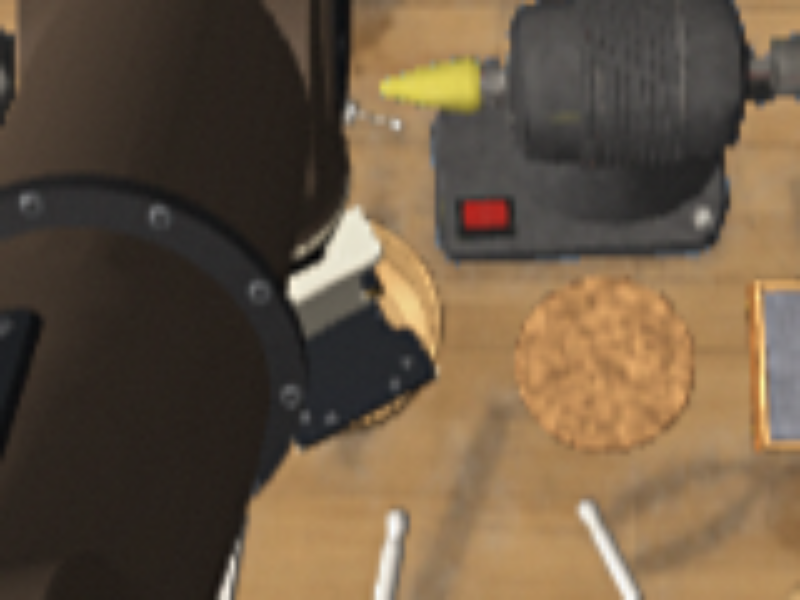

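Call:
move_arm:
  series:
    - {"x": -0.6,"y": 0,"z": -1.1,"rx": 0,"ry": 0,"rz": 0}
    - {"x": 0,"y": 0,"z": 0,"rx": 0,"ry": 0,"rz": 0}

```text
clock: 6.7
position: [0.5466, 0.0502, 0.1278]
ee_rot: [-1.529, -0.413, 0.42]
force: [-0.1, 0.0, 0.0]
width: 0.188
```

```bash
python3 -c "
from h import *
import math
go([.549,.061,.063],math.radians(30))
print(arm.observe()['ft_torque'])
"
```

```text
t 6.70 pos [0.5466 0.0502 0.1278] w 0.188 F [-0.1  0.   0. ]
 yaw x-axis 30.5 deg, tilt down [-0.004 -0.    -1.   ] q [-0.44  0.46  0.34  1.91 -0.2   0.81  0.54]
 shift cm [0.78 6.48 0.8 ] turn [-0.002  0.008 -0.004]
[-0.07460305 -0.00567215  0.00962533]
```

Call:
move_arm:
  series:
    - {"x": 0,"y": 0,"z": 0,"rx": 0,"ry": 0.18,"rz": 0}
    - {"x": 0.8,"y": 0,"z": 0.7,"rx": 0,"ry": 0,"rz": 0}
    - {"x": 0,"y": 0,"z": 0,"rx": 0,"ry": 0,"rz": 0}

```text
clock: 7.08
position: [0.5525, 0.0617, 0.1291]
ee_rot: [-1.55, -0.277, 0.28]
force: [-0.6, 0.1, 0.2]
width: 0.19
```

```bash
python3 -c "
from h import *
import math
go([.552,.060,.063],math.radians(20))
"
```

```text
t 7.08 pos [0.5525 0.0617 0.1291] w 0.190 F [-0.6  0.1  0.2]
 yaw x-axis 20.3 deg, tilt down [-0.002  0.002 -1.   ] q [-0.48  0.47  0.38  1.9  -0.24  0.82  0.38]
 shift cm [-0.1   6.61 -0.16] turn [-0.003  0.006 -0.001]
```

Clear now. I'll descend in steps.

Call:
move_arm:
  series:
    - {"x": -0.1,"y": 2,"z": -0.2,"rx": 0,"ry": 0,"rz": 0}
    - {"x": 0,"y": 2,"z": 0,"rx": 0,"ry": 0,"rz": 0}
    - {"x": 0,"y": 0,"z": 0,"rx": 0,"ry": 0,"rz": 0}

```text
clock: 7.45
position: [0.5529, 0.0609, 0.0888]
ee_rot: [-1.548, -0.287, 0.287]
force: [0.2, 0.8, 0.1]
width: 0.191
```

```bash
python3 -c "
from h import *
import math
a=arm.get_image('side')
cv2.imwrite('pics/i_s.png',cv2.resize(a[80:240,230:400],(680,600)))
go([.552,.060,.063],math.radians(20))
"
```

```text
t 7.50 pos [0.5535 0.0609 0.0896] w 0.193 F [-0.1 -0.1  0. ]
 yaw x-axis 20.9 deg, tilt down [ 0.     0.003 -1.   ] q [-0.46  0.52  0.36  1.93 -0.27  0.73  0.42]
 shift cm [-0.17  2.66 -0.04] turn [-0.003  0.016  0.002]
```

View pics/i_s.png

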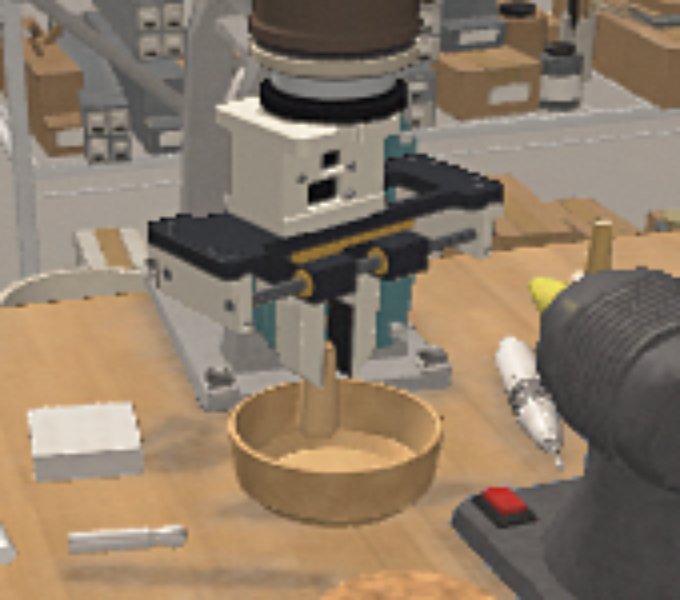

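Call:
move_arm:
  series:
    - {"x": 0,"y": 1.5,"z": 0,"rx": 0,"ry": 0,"rz": 0}
    - {"x": 0,"y": 0.8,"z": 0,"rx": 0,"ry": 0,"rz": 0}
    - {"x": 0,"y": 0,"z": 0,"rx": 0,"ry": 0,"rz": 0}

```text
clock: 7.88
position: [0.5544, 0.0613, 0.0664]
ee_rot: [-1.548, -0.29, 0.286]
force: [0.6, 0.1, 0.1]
width: 0.19
```

```bash
python3 -c "
from h import *
import math
go([.552,.060,.062],math.radians(20))
"
```

```text
t 7.88 pos [0.5544 0.0613 0.0664] w 0.190 F [0.6 0.1 0.1]
 yaw x-axis 21.0 deg, tilt down [ 0.002  0.004 -1.   ] q [-0.44  0.55  0.34  1.95 -0.29  0.68  0.44]
 shift cm [-0.27  0.44 -0.03] turn [-0.003  0.018  0.004]
```

Call:
move_arm:
  series:
    - {"x": 0,"y": 0.4,"z": 0,"rx": 0,"ry": 0,"rz": 0}
    - {"x": 0,"y": 0,"z": 0,"rx": 0,"ry": 0,"rz": 0}

```text
clock: 8.12
position: [0.5546, 0.0613, 0.0625]
ee_rot: [-1.548, -0.291, 0.285]
force: [0.6, -0.7, 0.2]
width: 0.191
```

Call:
move_arm:
  series:
    - {"x": 0,"y": 0,"z": 0,"rx": 0,"ry": 0,"rz": 0}
    - {"x": 0,"y": 0,"z": 0,"rx": 0,"ry": 0,"rz": 0}
    - {"x": 0,"y": 0,"z": 0,"rx": 0,"ry": 0,"rz": 0}
  jaw: 2.8

```text
clock: 8.5
position: [0.5549, 0.0613, 0.0629]
ee_rot: [-1.548, -0.292, 0.285]
force: [-0.9, -0.0, 0.1]
width: 0.303
```

Call:
move_arm:
  series:
    - {"x": 0,"y": -2,"z": 0,"rx": 0,"ry": 0,"rz": 0}
    - {"x": 0,"y": -4,"z": 0,"rx": 0,"ry": 0,"rz": 0}
    - {"x": 0,"y": -6,"z": 0,"rx": 0,"ry": 0,"rz": 0}
    - {"x": 0,"y": 0,"z": 0,"rx": 0,"ry": 0,"rz": 0}

```text
clock: 9.0
position: [0.5544, 0.0606, 0.1862]
ee_rot: [-1.548, -0.29, 0.285]
force: [0.0, 0.9, -0.3]
width: 0.304
```

```bash
python3 -c "
from h import *
import math
a=arm.get_image('side')
cv2.imwrite('pics/j_s.png',cv2.resize(a[80:240,230:400],(680,600)))
go([.410,-.213,.18],math.radians(20))
"
```

```text
t 9.05 pos [0.5528 0.0608 0.1839] w 0.304 F [-0.2  0.2 -0.8]
 yaw x-axis 21.1 deg, tilt down [-0.001  0.003 -1.   ] q [-0.51  0.4   0.41  1.85 -0.2   0.94  0.36]
 shift cm [-23.16   0.32 -20.42] turn [-0.003  0.018 -0.   ]
```

View pics/j_s.png

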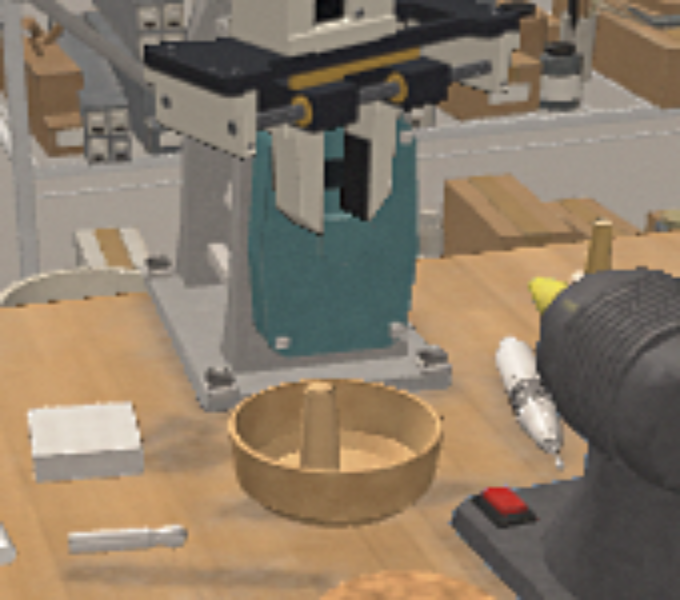

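Call:
move_arm:
  series:
    - {"x": -4.5,"y": 0,"z": -3,"rx": 0,"ry": 0,"rz": 0}
    - {"x": -4.5,"y": 0,"z": -4,"rx": 0,"ry": 0,"rz": 0}
    - {"x": -4.5,"y": 0,"z": -4,"rx": 0,"ry": 0,"rz": 0}
    - {"x": -4.5,"y": 0,"z": -4,"rx": 0,"ry": 0,"rz": 0}
    - {"x": 0,"y": 0,"z": 0,"rx": 0,"ry": -0.12,"rz": 0}
    - {"x": 0,"y": 0,"z": 0,"rx": 0,"ry": -0.12,"rz": 0}
    - {"x": 0,"y": 0,"z": 0,"rx": 0,"ry": 0,"rz": 0}
  jaw: 7

```text
clock: 9.93
position: [0.4308, -0.1484, 0.1769]
ee_rot: [-1.51, -0.473, 0.488]
force: [0.5, 0.0, -0.3]
width: 0.761
```

```bash
python3 -c "
from h import *
import math
cv2.imwrite('pics/k_s.png',arm.get_image('side'))
go([.412,-.215,.12],math.radians(35))
"
```

```text
t 9.97 pos [ 0.4309 -0.1482  0.1769] w 0.763 F [ 0.1  1.1 -0.1]
 yaw x-axis 35.1 deg, tilt down [-0.011  0.004 -1.   ] q [-0.15  0.25  0.44  2.08 -0.14  0.85  0.99]
 shift cm [-5.34  5.68 -4.43] turn [-0.01   0.002 -0.007]
```

View pics/k_s.png

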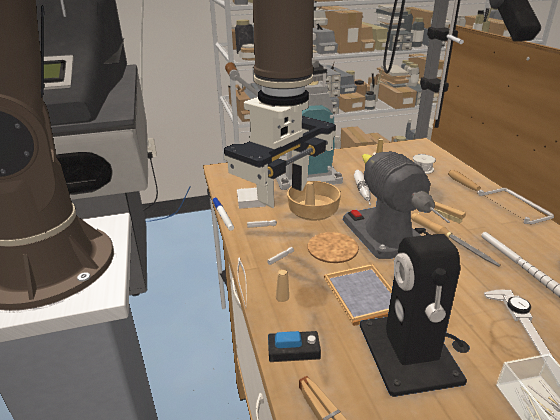

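Call:
move_arm:
  series:
    - {"x": -2.7,"y": 0,"z": -2.2,"rx": -0.01,"ry": 0,"rz": -0.007}
    - {"x": -2.7,"y": 2,"z": -2.2,"rx": 0,"ry": 0,"rz": 0}
    - {"x": 0,"y": 3,"z": 0,"rx": 0,"ry": 0,"rz": 0}
    - {"x": 0,"y": 0,"z": 0,"rx": 0,"ry": 0,"rz": 0}

```text
clock: 10.48
position: [0.4122, -0.2153, 0.1246]
ee_rot: [-1.518, -0.474, 0.475]
force: [-0.2, 0.3, 0.4]
width: 0.765
```

```bash
python3 -c "
from h import *
import math
a=arm.get_image('side');b=arm.get_image('top')
cv2.imwrite('pics/l_s.png',cv2.resize(a[140:360,180:400],(600,600)));cv2.imwrite('pics/l_t.png',cv2.resize(b[180:280,290:420],(780,600)))
go([.412,-.215,.056],math.radians(35))
"
```

```text
t 10.57 pos [ 0.4137 -0.2158  0.1265] w 0.763 F [0.6 0.5 0.6]
 yaw x-axis 34.8 deg, tilt down [ 0.003 -0.001 -1.   ] q [ 0.02  0.34  0.44  2.12 -0.22  0.72  1.21]
 shift cm [-0.1   7.05  0.18] turn [ 0.003 -0.003  0.001]
```

View pics/l_s.png

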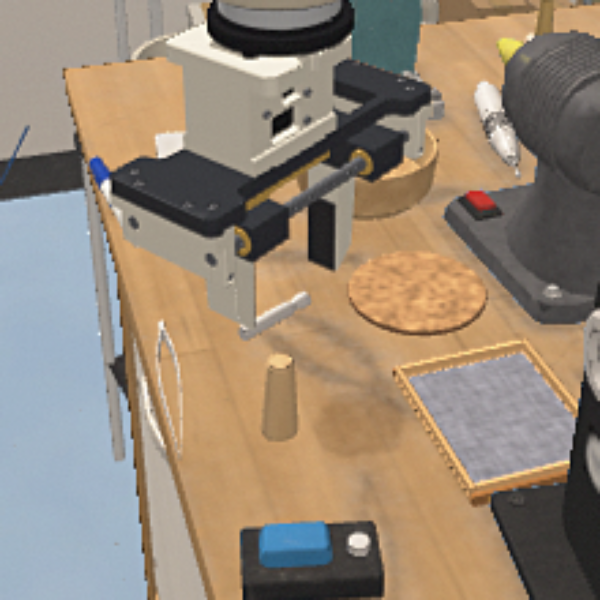

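View pics/l_t.png

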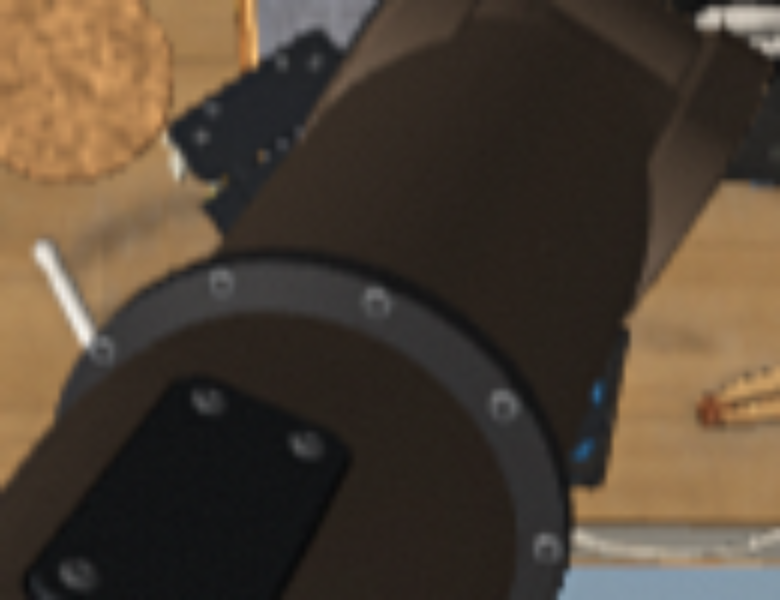

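Call:
move_arm:
  series:
    - {"x": 0,"y": 3,"z": 0,"rx": 0,"ry": 0,"rz": 0}
    - {"x": 0,"y": 3,"z": 0,"rx": 0,"ry": 0,"rz": 0}
    - {"x": 0,"y": 0.5,"z": 0,"rx": 0,"ry": 0,"rz": 0}
    - {"x": 0,"y": 0,"z": 0,"rx": 0,"ry": 0,"rz": 0}

```text
clock: 11.08
position: [0.4187, -0.2152, 0.0647]
ee_rot: [-1.524, -0.485, 0.47]
force: [1.0, -0.0, -0.1]
width: 0.765
```

```bash
python3 -c "
from h import *
import math
a=arm.get_image('side')
cv2.imwrite('pics/m_s.png',cv2.resize(a[200:320,220:340],(600,600)))
go([.412,-.215,.056],math.radians(35))
"
```

```text
t 11.12 pos [ 0.4189 -0.2152  0.0649] w 0.763 F [0.1 0.6 0.7]
 yaw x-axis 34.9 deg, tilt down [ 0.011 -0.003 -1.   ] q [ 0.08  0.45  0.38  2.17 -0.31  0.56  1.29]
 shift cm [-0.56  0.89  0.42] turn [ 0.009 -0.002  0.007]
```

View pics/m_s.png

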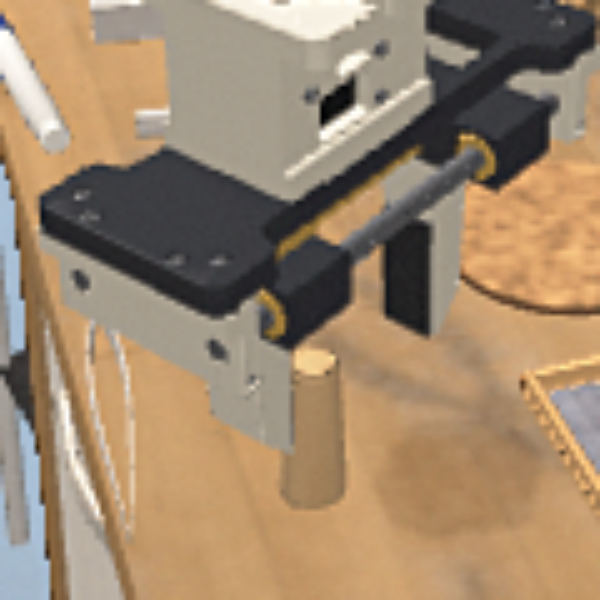

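Call:
move_arm:
  series:
    - {"x": -0.5,"y": 0,"z": 0.3,"rx": 0.009,"ry": 0,"rz": 0.007}
    - {"x": 0,"y": 0.9,"z": 0,"rx": 0,"ry": 0,"rz": 0}
    - {"x": 0,"y": 0,"z": 0,"rx": 0,"ry": 0,"rz": 0}

```text
clock: 11.5
position: [0.4139, -0.2159, 0.0573]
ee_rot: [-1.519, -0.479, 0.475]
force: [0.2, -0.1, 0.0]
width: 0.762
```

```bash
python3 -c "
from h import *
import math
a=arm.get_image('side')
cv2.imwrite('pics/n_s.png',cv2.resize(a[200:320,220:340],(600,600)))
go([.412,-.215,.056],math.radians(35))
o,R=st();p=o['position'];print(proj('side',[p-[0,0,.0],[p[0],p[1],0],[p[0],p[1],.056]]))
"
```

```text
t 11.55 pos [ 0.4141 -0.216   0.0576] w 0.763 F [0.1 0.4 0.1]
 yaw x-axis 34.9 deg, tilt down [ 0.003 -0.    -1.   ] q [ 0.09  0.47  0.37  2.17 -0.32  0.55  1.3 ]
 shift cm [-0.11  0.16  0.2 ] turn [ 0.002 -0.002  0.002]
t 11.55 pos [ 0.4141 -0.216   0.0576] w 0.763 F [0.1 0.4 0.1]
 yaw x-axis 34.9 deg, tilt down [ 0.003 -0.    -1.   ] q [ 0.09  0.47  0.37  2.17 -0.32  0.55  1.3 ]
[[284.60888102 269.56535997]
 [284.90371404 296.21257319]
 [284.61733355 270.32930545]]
```

View pics/n_s.png

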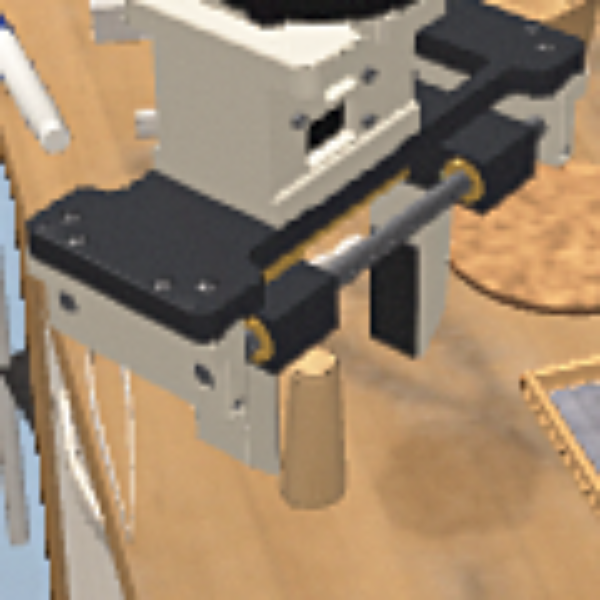

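Call:
move_arm:
  series:
    - {"x": 0,"y": 0.2,"z": 0,"rx": 0,"ry": 0,"rz": 0}
    - {"x": 0,"y": 0,"z": 0,"rx": 0,"ry": 0,"rz": 0}
    - {"x": 0,"y": 0,"z": 0,"rx": 0,"ry": 0,"rz": 0}
    - {"x": 0,"y": 0,"z": 0,"rx": 0,"ry": 0,"rz": 0}
    - {"x": 0,"y": 0,"z": 0,"rx": 0,"ry": 0,"rz": 0}
    - {"x": 0,"y": 0,"z": 0,"rx": 0,"ry": 0,"rz": 0}
    - {"x": 0,"y": 0,"z": 0,"rx": 0,"ry": 0,"rz": 0}
    - {"x": 0,"y": 0,"z": 0,"rx": 0,"ry": 0,"rz": 0}
  jaw: 1

```text
clock: 12.55
position: [0.4142, -0.2161, 0.0555]
ee_rot: [-1.519, -0.48, 0.475]
force: [-0.0, 0.3, -0.4]
width: 0.197
```

Call:
move_arm:
  series:
    - {"x": 0,"y": -2,"z": 0,"rx": 0,"ry": 0,"rz": 0}
    - {"x": 0,"y": -4,"z": 0,"rx": 0,"ry": 0,"rz": 0}
    - {"x": 0,"y": -5,"z": 0,"rx": 0,"ry": 0,"rz": 0}
    - {"x": 0,"y": 0,"z": 0,"rx": 0,"ry": 0,"rz": 0}

```text
clock: 13.05
position: [0.4134, -0.2161, 0.1682]
ee_rot: [-1.518, -0.478, 0.476]
force: [-0.1, 0.0, -0.5]
width: 0.195
```

```bash
python3 -c "
from h import *
import math
a=arm.get_image('side')
cv2.imwrite('pics/o_s.png',cv2.resize(a[160:320,220:380],(600,600)))
go([.562,.033,.18],math.radians(35))
"
```

```text
t 13.10 pos [ 0.4124 -0.2154  0.1666] w 0.189 F [-0.5 -0.1 -1.3]
 yaw x-axis 34.9 deg, tilt down [-0.001  0.001 -1.   ] q [-0.02  0.28  0.49  2.08 -0.18  0.82  1.18]
 shift cm [26.48 -1.34 11.82] turn [-0.002 -0.002 -0.001]
```

View pics/o_s.png

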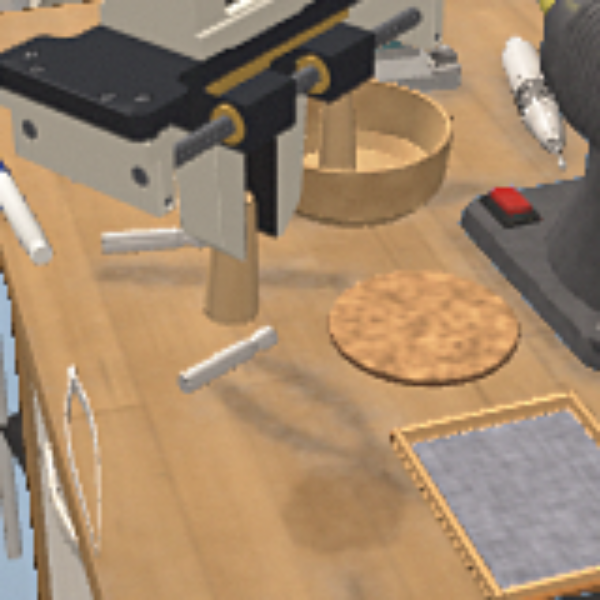

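Call:
move_arm:
  series:
    - {"x": 3.5,"y": -0.5,"z": 3.6,"rx": 0,"ry": 0,"rz": 0}
    - {"x": 3.5,"y": 0,"z": 3.6,"rx": 0,"ry": 0,"rz": 0}
    - {"x": 3.5,"y": 0,"z": 3.6,"rx": 0,"ry": 0,"rz": 0}
    - {"x": 3.5,"y": 0,"z": 3.6,"rx": 0,"ry": 0,"rz": 0}
    - {"x": 3.3,"y": 0,"z": 3.4,"rx": 0,"ry": 0,"rz": 0}
    - {"x": 0,"y": 0,"z": 0,"rx": 0,"ry": 0,"rz": 0}

```text
clock: 13.85
position: [0.4502, 0.0367, 0.1654]
ee_rot: [-1.515, -0.467, 0.483]
force: [-0.4, -0.5, -0.2]
width: 0.198
```

```bash
python3 -c "
from h import *
import math
go([.563,.032,.13],math.radians(35))
"
```

```text
t 13.85 pos [0.4502 0.0367 0.1654] w 0.198 F [-0.4 -0.5 -0.2]
 yaw x-axis 34.8 deg, tilt down [-0.01 -0.   -1.  ] q [-0.5   0.26  0.37  2.1  -0.13  0.82  0.55]
 shift cm [ 9.03  3.42 -6.83] turn [-0.005 -0.004 -0.009]
```

Call:
move_arm:
  series:
    - {"x": 3,"y": 0.8,"z": -2.3,"rx": -0.005,"ry": 0,"rz": -0.009}
    - {"x": 3,"y": 1,"z": -2.3,"rx": 0,"ry": 0,"rz": 0}
    - {"x": 3,"y": 1,"z": -2.2,"rx": 0,"ry": 0,"rz": 0}
    - {"x": 0,"y": 0,"z": 0,"rx": 0,"ry": 0,"rz": 0}

```text
clock: 14.35
position: [0.5621, 0.0294, 0.1308]
ee_rot: [-1.517, -0.469, 0.481]
force: [-0.4, 0.4, -0.3]
width: 0.196
```

```bash
python3 -c "
from h import *
import math
a=arm.get_image('side')
cv2.imwrite('pics/p_s.png',cv2.resize(a[80:240,230:400],(680,600)))
go([.563,.032,.063],math.radians(35))
"
```

```text
t 14.40 pos [0.5606 0.0292 0.131 ] w 0.198 F [-0.1 -0.7 -0.4]
 yaw x-axis 34.7 deg, tilt down [-0.009 -0.001 -1.   ] q [-0.41  0.47  0.36  1.88 -0.22  0.84  0.67]
 shift cm [0.41 6.8  0.06] turn [-0.004 -0.004 -0.008]
```

View pics/p_s.png

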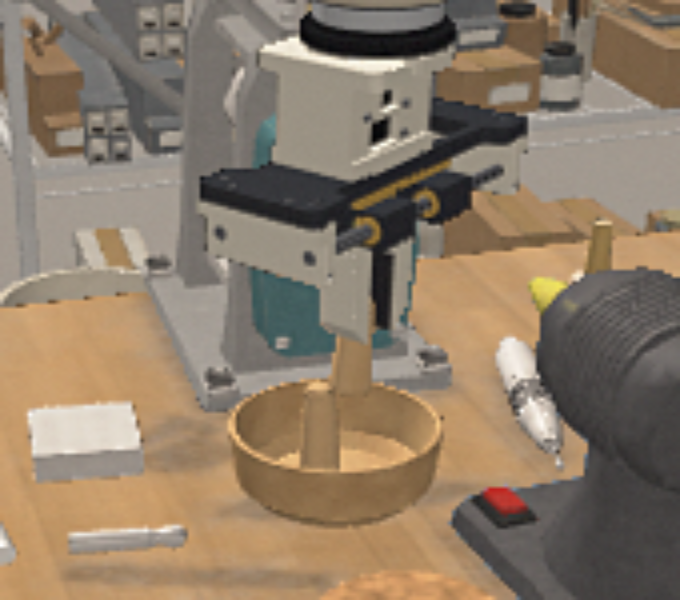

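Call:
move_arm:
  series:
    - {"x": 0.4,"y": 2,"z": 0,"rx": -0.004,"ry": 0,"rz": -0.008}
    - {"x": 0,"y": 2,"z": 0,"rx": 0,"ry": 0,"rz": 0}
    - {"x": 0,"y": 0,"z": 0,"rx": 0,"ry": 0,"rz": 0}

```text
clock: 14.78
position: [0.5595, 0.0293, 0.0892]
ee_rot: [-1.517, -0.469, 0.477]
force: [0.4, -0.4, -0.8]
width: 0.197
```

```bash
python3 -c "
from h import *
import math
a=arm.get_image('side')
cv2.imwrite('pics/q_s.png',cv2.resize(a[80:240,230:400],(680,600)))
go([.563,.032,.062],math.radians(35))
"
```

```text
t 14.82 pos [0.5601 0.0293 0.09  ] w 0.195 F [-0.6 -0.  -0.9]
 yaw x-axis 34.6 deg, tilt down [-0.003 -0.    -1.   ] q [-0.39  0.53  0.33  1.92 -0.25  0.74  0.69]
 shift cm [0.4  2.8  0.06] turn [-0.002 -0.007 -0.003]
```

View pics/q_s.png

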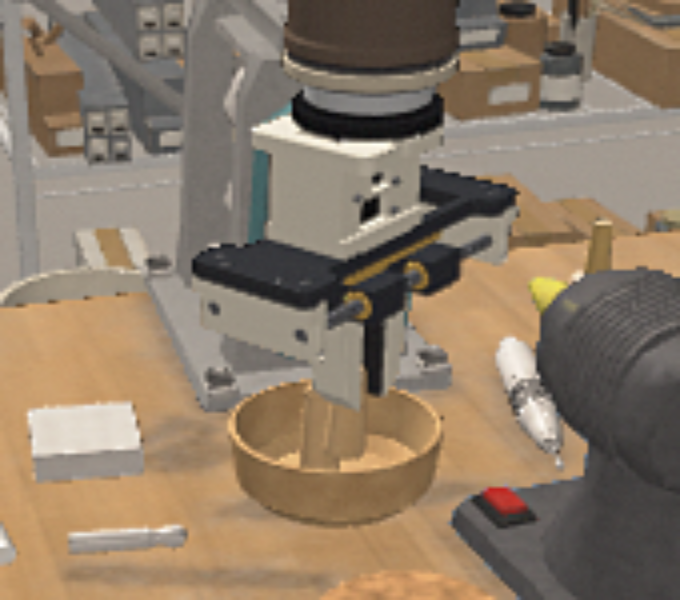

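Call:
move_arm:
  series:
    - {"x": 0.6,"y": 1.2,"z": -0.2,"rx": 0,"ry": 0,"rz": 0}
    - {"x": 0,"y": 1.3,"z": 0,"rx": 0,"ry": 0,"rz": 0}
    - {"x": 0,"y": 0,"z": 0,"rx": 0,"ry": 0,"rz": 0}

```text
clock: 15.2
position: [0.5668, 0.0311, 0.0649]
ee_rot: [-1.518, -0.472, 0.474]
force: [-0.1, 0.4, 0.3]
width: 0.19
```

```bash
python3 -c "
from h import *
import math
go([.563,.032,.062],math.radians(35))
"
```

```text
t 15.20 pos [0.5668 0.0311 0.0649] w 0.190 F [-0.1  0.4  0.3]
 yaw x-axis 34.6 deg, tilt down [-0.002  0.    -1.   ] q [-0.37  0.57  0.32  1.92 -0.27  0.7   0.71]
 shift cm [-0.26  0.29  0.29] turn [-0.001 -0.007 -0.001]
```

Call:
move_arm:
  series:
    - {"x": 0,"y": 0.3,"z": 0.1,"rx": 0,"ry": 0,"rz": 0}
    - {"x": 0,"y": 0,"z": 0,"rx": 0,"ry": 0,"rz": 0}

```text
clock: 15.45
position: [0.5665, 0.0319, 0.062]
ee_rot: [-1.518, -0.472, 0.474]
force: [-0.4, 0.5, 0.1]
width: 0.193
```

Call:
move_arm:
  series:
    - {"x": 0,"y": 0,"z": 0,"rx": 0,"ry": 0,"rz": 0}
    - {"x": 0,"y": 0,"z": 0,"rx": 0,"ry": 0,"rz": 0}
    - {"x": 0,"y": 0,"z": 0,"rx": 0,"ry": 0,"rz": 0}
  jaw: 2.5

```text
clock: 15.82
position: [0.5666, 0.032, 0.0624]
ee_rot: [-1.518, -0.473, 0.473]
force: [1.6, -0.6, -0.4]
width: 0.271
```

Call:
move_arm:
  series:
    - {"x": 0,"y": -1.5,"z": 0,"rx": 0,"ry": 0,"rz": 0}
    - {"x": 0,"y": -4,"z": 0,"rx": 0,"ry": 0,"rz": 0}
    - {"x": 0,"y": -6,"z": 0,"rx": 0,"ry": 0,"rz": 0}
    - {"x": 0,"y": 0,"z": 0,"rx": 0,"ry": 0,"rz": 0}

```text
clock: 16.32
position: [0.567, 0.0315, 0.1837]
ee_rot: [-1.519, -0.473, 0.472]
force: [-0.4, -0.3, -0.7]
width: 0.27
```

```bash
python3 -c "
from h import *
import math
a=arm.get_image('side')
cv2.imwrite('pics/r_s.png',cv2.resize(a[80:240,230:400],(680,600)))
go([.4277,.131,.16],math.radians(81.3))
"
```

```text
t 16.38 pos [0.5655 0.0318 0.1814] w 0.271 F [-0.8 -0.5 -0.3]
 yaw x-axis 34.6 deg, tilt down [-0.003 -0.    -1.   ] q [-0.43  0.42  0.39  1.82 -0.19  0.94  0.64]
 shift cm [-5.71  2.19 15.99] turn [-0.003 -0.815 -0.002]
```

View pics/r_s.png

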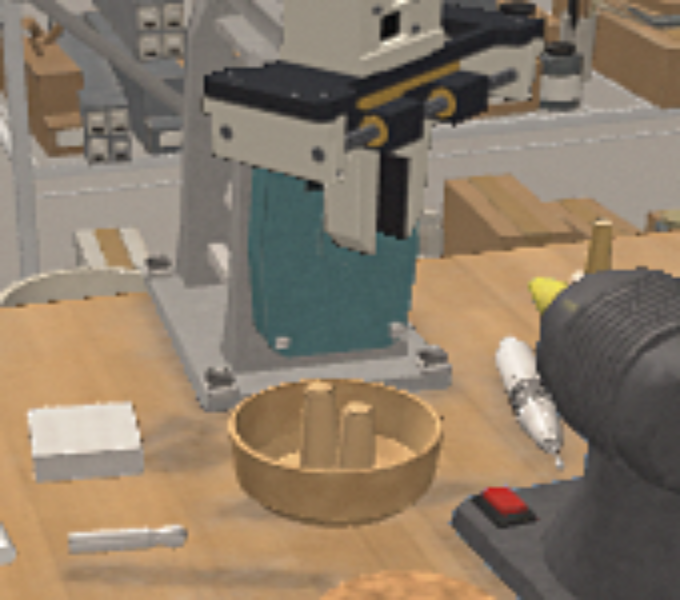

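Call:
move_arm:
  series:
    - {"x": -4,"y": 0,"z": 2.8,"rx": 0,"ry": 0,"rz": 0}
    - {"x": -4,"y": 0,"z": 2.8,"rx": 0,"ry": 0,"rz": 0}
    - {"x": -4,"y": 0,"z": 2.8,"rx": 0,"ry": 0,"rz": 0}
    - {"x": 0,"y": 0,"z": 0,"rx": 0,"ry": -0.165,"rz": 0}
    - {"x": 0,"y": 0,"z": 0,"rx": 0,"ry": -0.165,"rz": 0}
    - {"x": 0,"y": 0,"z": 0,"rx": 0,"ry": -0.165,"rz": 0}
    - {"x": 0,"y": 0,"z": 0,"rx": 0,"ry": -0.165,"rz": 0}
    - {"x": 0,"y": 0,"z": 0,"rx": 0,"ry": -0.165,"rz": 0}
    - {"x": 0,"y": 0,"z": 0,"rx": 0,"ry": 0,"rz": 0}
  jaw: 9.18
  newtons: 50

```text
clock: 17.5
position: [0.4074, 0.032, 0.1778]
ee_rot: [-1.254, -1.11, 1.132]
force: [0.6, 0.4, 0.0]
width: 0.999
```

```bash
python3 -c "
from h import *
import math
go([.430,.130,.12],math.radians(81.3))
"
```

```text
t 17.50 pos [0.4074 0.032  0.1778] w 0.999 F [0.6 0.4 0. ]
 yaw x-axis 83.3 deg, tilt down [-0.015 -0.003 -1.   ] q [-0.44  0.17  0.26  2.16 -0.06  0.83  1.32]
 shift cm [10.02  5.72 -1.19] turn [-0.015  0.035 -0.005]
```

Call:
move_arm:
  series:
    - {"x": 5,"y": 0.7,"z": -0.6,"rx": -0.015,"ry": 0.035,"rz": -0.005}
    - {"x": 5,"y": 2,"z": -0.6,"rx": 0,"ry": 0,"rz": 0}
    - {"x": 0,"y": 3,"z": 0,"rx": 0,"ry": 0,"rz": 0}
    - {"x": 0,"y": 0,"z": 0,"rx": 0,"ry": 0,"rz": 0}

```text
clock: 18.0
position: [0.4333, 0.1316, 0.1188]
ee_rot: [-1.286, -1.082, 1.081]
force: [-1.5, 1.2, 0.2]
width: 0.997
```

```bash
python3 -c "
from h import *
import math
a=arm.get_image('side');b=arm.get_image('top')
cv2.imwrite('pics/s_s.png',cv2.resize(a[80:240,170:340],(680,600)));cv2.imwrite('pics/s_t.png',cv2.resize(b[160:270,150:300],(800,587)))
go([.430,.130,.024],math.radians(81.3))
"
```

```text
t 18.10 pos [0.4349 0.1319 0.1207] w 0.996 F [0.3 0.  0.9]
 yaw x-axis 80.2 deg, tilt down [ 0.004  0.002 -1.   ] q [-0.57  0.32  0.2   2.14 -0.1   0.68  1.09]
 shift cm [-0.3   9.67  0.48] turn [ 0.004 -0.02   0.003]
```

View pics/s_s.png

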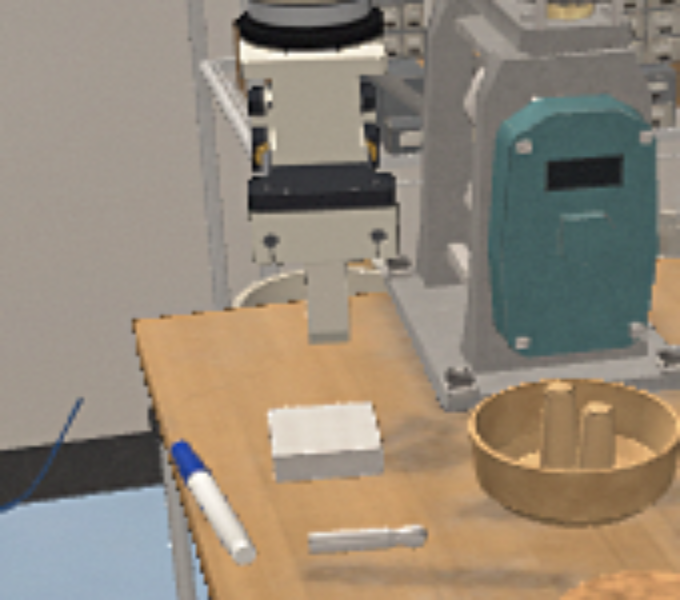

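View pics/s_t.png

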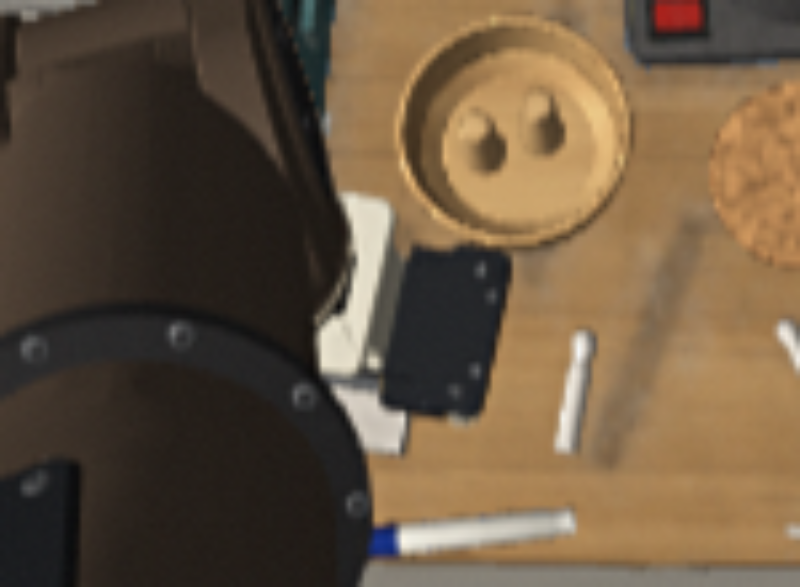

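Call:
move_arm:
  series:
    - {"x": -0.2,"y": 2,"z": 0.4,"rx": 0,"ry": -0.02,"rz": 0}
    - {"x": 0,"y": 3,"z": 0,"rx": 0,"ry": 0,"rz": 0}
    - {"x": 0,"y": 2,"z": 0,"rx": 0,"ry": 0,"rz": 0}
    - {"x": 0,"y": 0,"z": 0,"rx": 0,"ry": 0,"rz": 0}

```text
clock: 18.6
position: [0.4345, 0.1298, 0.0545]
ee_rot: [-1.285, -1.101, 1.08]
force: [-0.1, -0.1, -0.2]
width: 0.999
```

```bash
python3 -c "
from h import *
import math
a=arm.get_image('side')
cv2.imwrite('pics/u_s.png',cv2.resize(a[110:230,190:310],(600,600)))
go([.430,.130,.024],math.radians(81.3))
"
```

```text
t 18.65 pos [0.435  0.13   0.0551] w 0.997 F [-0.5  0.2  1. ]
 yaw x-axis 80.8 deg, tilt down [ 0.013  0.006 -1.   ] q [-0.53  0.44  0.16  2.2  -0.14  0.5   1.15]
 shift cm [-0.1   3.11  0.53] turn [ 0.012 -0.009  0.008]
```

View pics/u_s.png

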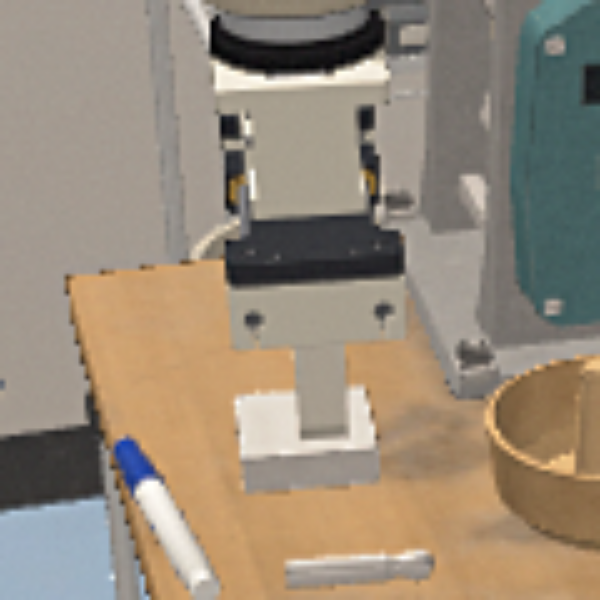

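Call:
move_arm:
  series:
    - {"x": 0,"y": 0,"z": 0.6,"rx": 0.012,"ry": -0.009,"rz": 0.008}
    - {"x": 0,"y": 1.6,"z": 0.1,"rx": 0,"ry": 0,"rz": 0}
    - {"x": 0,"y": 1.5,"z": 0.1,"rx": 0,"ry": 0,"rz": 0}
    - {"x": 0,"y": 0,"z": 0,"rx": 0,"ry": 0,"rz": 0}

```text
clock: 19.15
position: [0.429, 0.1324, 0.0281]
ee_rot: [-1.278, -1.101, 1.093]
force: [0.3, -0.3, -0.1]
width: 1.003
```

```bash
python3 -c "
from h import *
import math
a=arm.get_image('side')
cv2.imwrite('pics/v_s.png',cv2.resize(a[110:230,190:310],(600,600)))
go([.430,.130,.024],math.radians(81.3))
"
```

```text
t 19.20 pos [0.4294 0.1326 0.0285] w 0.999 F [-0.1  0.3  0.7]
 yaw x-axis 81.3 deg, tilt down [ 0.005  0.003 -1.   ] q [-0.53  0.49  0.14  2.22 -0.16  0.44  1.16]
 shift cm [-0.25  0.45 -0.09] turn [ 0.005 -0.     0.003]
```

View pics/v_s.png

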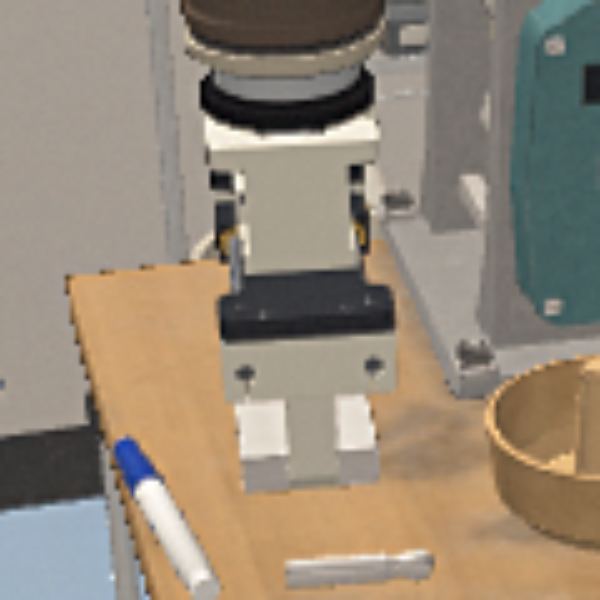

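Aligned: the finger is centred at crop column 312 and the block at 310. Next I'll lower 3 mm and grip.

Call:
move_arm:
  series:
    - {"x": 0,"y": 0.4,"z": 0,"rx": 0.005,"ry": 0,"rz": 0.003}
    - {"x": 0,"y": 0,"z": 0,"rx": 0,"ry": 0,"rz": 0}

```text
clock: 19.45
position: [0.4303, 0.133, 0.0258]
ee_rot: [-1.277, -1.098, 1.095]
force: [-0.2, 0.9, -0.6]
width: 1.0
```

Call:
move_arm:
  series:
    - {"x": 0,"y": 0,"z": 0,"rx": 0,"ry": 0,"rz": 0}
    - {"x": 0,"y": 0,"z": 0,"rx": 0,"ry": 0,"rz": 0}
    - {"x": 0,"y": 0,"z": 0,"rx": 0,"ry": 0,"rz": 0}
    - {"x": 0,"y": 0,"z": 0,"rx": 0,"ry": 0,"rz": 0}
    - {"x": 0,"y": 0,"z": 0,"rx": 0,"ry": 0,"rz": 0}
    - {"x": 0,"y": 0,"z": 0,"rx": 0,"ry": 0,"rz": 0}
  jaw: 5.5

```text
clock: 20.2
position: [0.4299, 0.1319, 0.0261]
ee_rot: [-1.278, -1.097, 1.095]
force: [0.0, -2.0, 1.3]
width: 0.683
```

Call:
move_arm:
  series:
    - {"x": 0,"y": -2,"z": 0,"rx": 0,"ry": 0,"rz": 0}
    - {"x": 0,"y": -3,"z": 0,"rx": 0,"ry": 0,"rz": 0}
    - {"x": 0,"y": -3,"z": 0,"rx": 0,"ry": 0,"rz": 0}
    - {"x": 0,"y": 0,"z": 0,"rx": 0,"ry": 0,"rz": 0}

```text
clock: 20.7
position: [0.4284, 0.1328, 0.1065]
ee_rot: [-1.275, -1.095, 1.098]
force: [0.1, 0.5, -5.6]
width: 0.687
```

```bash
python3 -c "
from h import *
import math
a=arm.get_image('side')
cv2.imwrite('pics/w_s.png',cv2.resize(a[80:230,190:340],(600,600)))
go([.545,-.1,.12],math.radians(90))
"
```

```text
t 20.75 pos [0.4276 0.1326 0.1054] w 0.680 F [ 0.2 -0.5 -5.4]
 yaw x-axis 81.3 deg, tilt down [-0.004 -0.001 -1.   ] q [-0.58  0.34  0.2   2.16 -0.11  0.65  1.12]
 shift cm [-21.23  -1.49 -15.1 ] turn [-0.004 -0.151 -0.001]
```

View pics/w_s.png

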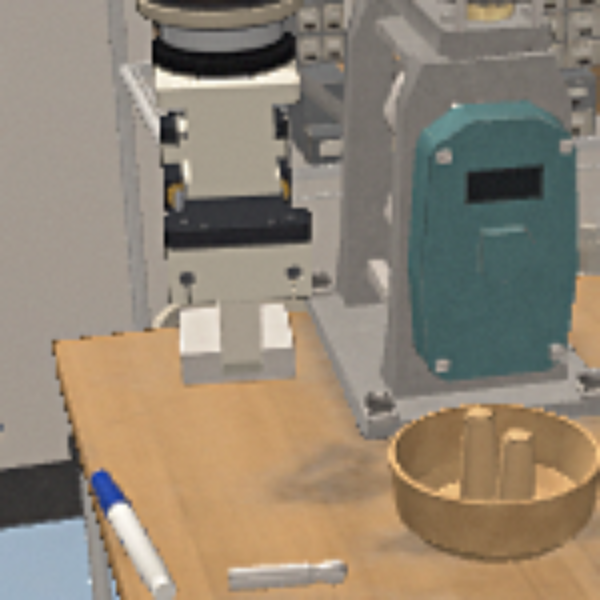

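Call:
move_arm:
  series:
    - {"x": -3,"y": -2,"z": 0,"rx": 0,"ry": -0.05,"rz": 0}
    - {"x": -4,"y": -1,"z": 0,"rx": 0,"ry": -0.05,"rz": 0}
    - {"x": -4,"y": 0,"z": 0,"rx": 0,"ry": -0.05,"rz": 0}
    - {"x": -4,"y": 0,"z": 0,"rx": 0,"ry": 0,"rz": 0}
    - {"x": -4,"y": 0,"z": 0,"rx": 0,"ry": 0,"rz": 0}
    - {"x": -3,"y": 0,"z": 0,"rx": 0,"ry": 0,"rz": 0}
    - {"x": -1,"y": 0,"z": 0,"rx": 0,"ry": 0,"rz": 0}
    - {"x": 0,"y": 0,"z": 0,"rx": 0,"ry": 0,"rz": 0}

```text
clock: 21.75
position: [0.4123, -0.1013, 0.1255]
ee_rot: [-1.192, -1.201, 1.226]
force: [-0.1, 0.3, -4.9]
width: 0.682
```

```bash
python3 -c "
from h import *
import math
go([.546,-.1,.13],math.radians(90))
"
```

```text
t 21.75 pos [ 0.4123 -0.1013  0.1255] w 0.682 F [-0.1  0.3 -4.9]
 yaw x-axis 90.5 deg, tilt down [-0.019 -0.002 -1.   ] q [-0.1   0.28  0.26  2.19 -0.1   0.7   1.81]
 shift cm [ 1.000e-02 -7.100e-01 -1.336e+01] turn [-0.019  0.009 -0.002]
```

Call:
move_arm:
  series:
    - {"x": 0,"y": -0.2,"z": -3,"rx": -0.019,"ry": 0.009,"rz": 0}
    - {"x": 0,"y": 0,"z": -4,"rx": 0,"ry": 0,"rz": 0}
    - {"x": 0,"y": 0,"z": -4,"rx": 0,"ry": 0,"rz": 0}
    - {"x": 0,"y": 0,"z": -2,"rx": 0,"ry": 0,"rz": 0}
    - {"x": 0,"y": 0,"z": 0,"rx": 0,"ry": 0,"rz": 0}

```text
clock: 22.38
position: [0.544, -0.0915, 0.1222]
ee_rot: [-1.198, -1.212, 1.217]
force: [-1.1, 0.0, -5.4]
width: 0.682
```

```bash
python3 -c "
from h import *
import math
a=arm.get_image('side');cv2.imwrite('pics/x_s.png',cv2.resize(a[120:300,240:440],(660,594)))
go([.546,-.1,.06],math.radians(90))
"
```

```text
t 22.43 pos [ 0.5428 -0.0915  0.122 ] w 0.684 F [-0.2  0.4 -4.6]
 yaw x-axis 90.5 deg, tilt down [-0.008  0.003 -1.   ] q [-0.11  0.46  0.24  1.91 -0.15  0.8   1.8 ]
 shift cm [-0.87  6.2  -0.36] turn [-0.008  0.008  0.003]
```

View pics/x_s.png

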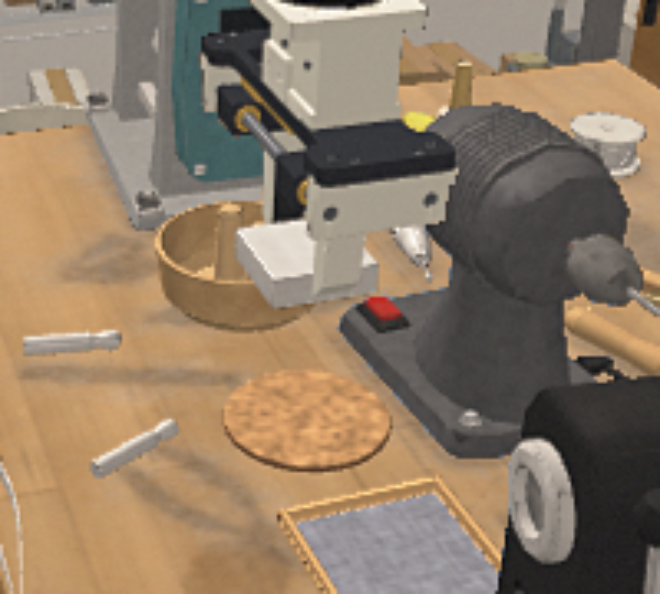

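Call:
move_arm:
  series:
    - {"x": -0.8,"y": 2,"z": -0.2,"rx": -0.008,"ry": 0,"rz": 0.003}
    - {"x": 0,"y": 2.5,"z": 0,"rx": 0,"ry": 0,"rz": 0}
    - {"x": 0,"y": 2,"z": 0,"rx": 0,"ry": 0,"rz": 0}
    - {"x": 0,"y": 0,"z": 0,"rx": 0,"ry": 0,"rz": 0}

```text
clock: 22.92
position: [0.5394, -0.0961, 0.0544]
ee_rot: [-1.199, -1.214, 1.218]
force: [0.1, 0.6, -4.8]
width: 0.681
```

```bash
python3 -c "
from h import *
import math
a=arm.get_image('side');cv2.imwrite('pics/y_s.png',cv2.resize(a[180:300,270:400],(650,600)))
go([.546,-.1,.032],math.radians(90))
"
```

```text
t 22.98 pos [ 0.5401 -0.0962  0.0553] w 0.682 F [-0.6 -0.3 -5.4]
 yaw x-axis 90.6 deg, tilt down [-0.004  0.002 -1.   ] q [-0.07  0.55  0.21  1.96 -0.19  0.65  1.84]
 shift cm [-0.39  2.32 -0.6 ] turn [-0.004  0.011  0.002]
```

View pics/y_s.png

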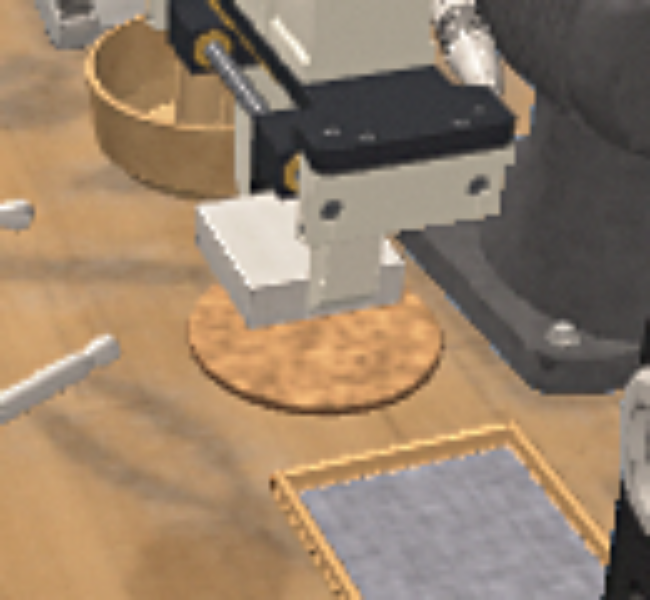

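Call:
move_arm:
  series:
    - {"x": -0.4,"y": 0.8,"z": -0.6,"rx": -0.004,"ry": 0,"rz": 0.002}
    - {"x": 0,"y": 1,"z": 0,"rx": 0,"ry": 0,"rz": 0}
    - {"x": 0,"y": 0,"z": 0,"rx": 0,"ry": 0,"rz": 0}

```text
clock: 23.35
position: [0.5473, -0.1002, 0.0379]
ee_rot: [-1.207, -1.22, 1.216]
force: [0.1, 0.7, -5.5]
width: 0.682
```

```bash
python3 -c "
from h import *
import math
a=arm.get_image('side');cv2.imwrite('pics/z_s.png',cv2.resize(a[180:300,270:400],(650,600)))
go([.546,-.1,.032],math.radians(90))
"
```

```text
t 23.40 pos [ 0.5478 -0.1003  0.0383] w 0.679 F [ 0.2 -0.7 -5.5]
 yaw x-axis 90.6 deg, tilt down [ 0.004 -0.001 -1.   ] q [-0.06  0.59  0.2   1.96 -0.2   0.61  1.85]
 shift cm [0.03 0.63 0.18] turn [ 0.004  0.011 -0.001]
```

View pics/z_s.png

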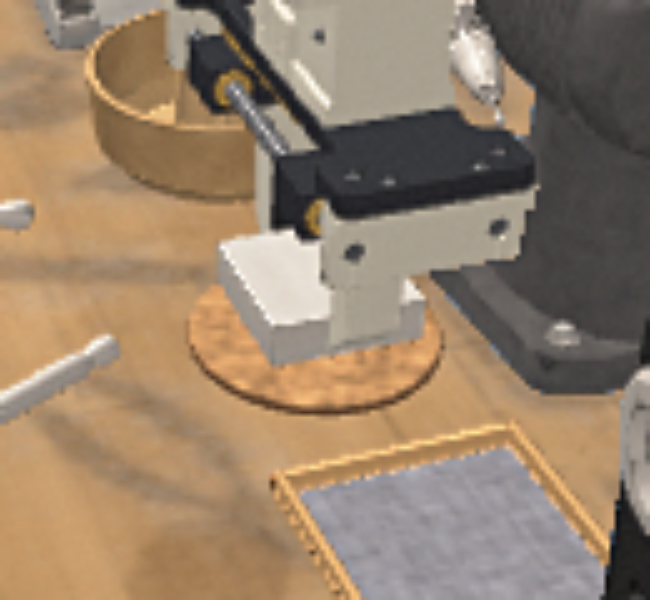

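Call:
move_arm:
  series:
    - {"x": -0.3,"y": 0.3,"z": 0.2,"rx": 0.004,"ry": 0,"rz": 0}
    - {"x": 0,"y": 0.25,"z": 0,"rx": 0,"ry": 0,"rz": 0}
    - {"x": 0,"y": 0,"z": 0,"rx": 0,"ry": 0,"rz": 0}

```text
clock: 23.78
position: [0.5459, -0.1037, 0.0329]
ee_rot: [-1.205, -1.218, 1.218]
force: [-0.2, 0.2, -5.8]
width: 0.681
```

```bash
python3 -c "
from h import *
import math
go([.546,-.102,.0315],math.radians(90))
"
```

```text
t 23.77 pos [ 0.5459 -0.1037  0.0329] w 0.681 F [-0.2  0.2 -5.8]
 yaw x-axis 90.6 deg, tilt down [ 0.001 -0.001 -1.   ] q [-0.05  0.59  0.2   1.96 -0.2   0.6   1.86]
 shift cm [ 0.17  0.14 -0.01] turn [ 0.001  0.011 -0.001]
```

Call:
move_arm:
  series:
    - {"x": 0,"y": 0.15,"z": 0,"rx": 0,"ry": 0,"rz": 0}
    - {"x": 0,"y": 0,"z": 0,"rx": 0,"ry": 0,"rz": 0}

```text
clock: 24.02
position: [0.546, -0.1036, 0.0314]
ee_rot: [-1.205, -1.218, 1.217]
force: [-0.3, -0.2, -5.2]
width: 0.682
```

Call:
move_arm:
  series:
    - {"x": 0,"y": 0,"z": 0,"rx": 0,"ry": 0,"rz": 0}
    - {"x": 0,"y": 0,"z": 0,"rx": 0,"ry": 0,"rz": 0}
    - {"x": 0,"y": 0,"z": 0,"rx": 0,"ry": 0,"rz": 0}
  jaw: 8.4

```text
clock: 24.4
position: [0.5474, -0.1038, 0.0326]
ee_rot: [-1.207, -1.22, 1.216]
force: [-0.1, -0.1, -0.2]
width: 0.906
```

Call:
move_arm:
  series:
    - {"x": 0,"y": -2,"z": 0,"rx": 0,"ry": 0,"rz": 0}
    - {"x": 0,"y": -4,"z": 0,"rx": 0,"ry": 0,"rz": 0}
    - {"x": 0,"y": -5,"z": 0,"rx": 0,"ry": 0,"rz": 0}
    - {"x": 0,"y": 0,"z": 4,"rx": 0,"ry": 0,"rz": 0}
    - {"x": 0,"y": 0,"z": 5,"rx": 0,"ry": 0,"rz": 0}
    - {"x": 2,"y": 0,"z": 4,"rx": 0,"ry": 0,"rz": 0}
    - {"x": 4,"y": 0,"z": 0,"rx": 0,"ry": 0,"rz": 0}
    - {"x": 0,"y": 0,"z": 0,"rx": 0,"ry": 0,"rz": 0}

```text
clock: 25.4
position: [0.4143, -0.0447, 0.1472]
ee_rot: [-1.213, -1.223, 1.212]
force: [0.1, -1.0, -0.2]
width: 0.914
```

```bash
python3 -c "
from h import *
import math
a=arm.get_image('side');b=arm.get_image('top');cv2.imwrite('pics/aa_s0.png',a);cv2.imwrite('pics/aa_t0.png',b)
cv2.imwrite('pics/aa_s.png',cv2.resize(a[160:300,240:400],(685,600)));cv2.imwrite('pics/aa_t.png',cv2.resize(b[150:250,210:340],(780,600)))
go([.430,.017,.15],math.radians(81))
"
```

```text
t 25.50 pos [ 0.4144 -0.0472  0.147 ] w 0.915 F [-0.5  0.2  0.1]
 yaw x-axis 90.4 deg, tilt down [ 0.01  -0.002 -1.   ] q [-0.23  0.22  0.25  2.2  -0.08  0.72  1.65]
 shift cm [ 6.41 -0.3  -1.61] turn [ 0.01   0.164 -0.001]
```

View pics/aa_s.png

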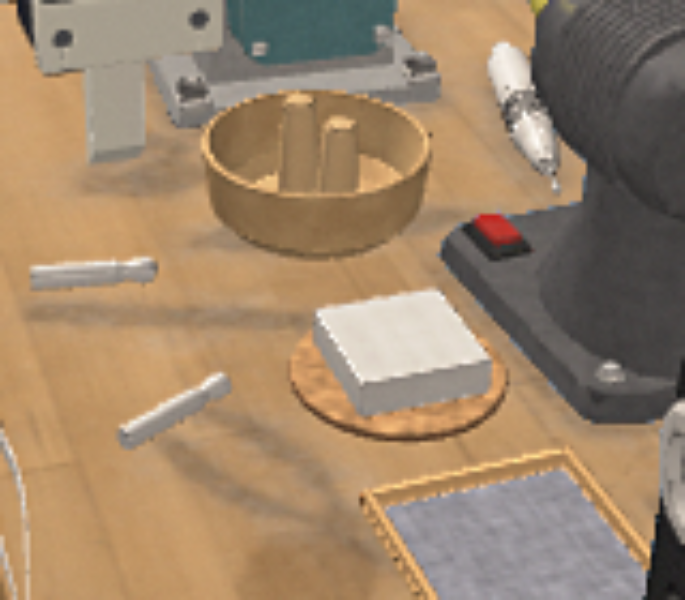

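View pics/aa_t.png

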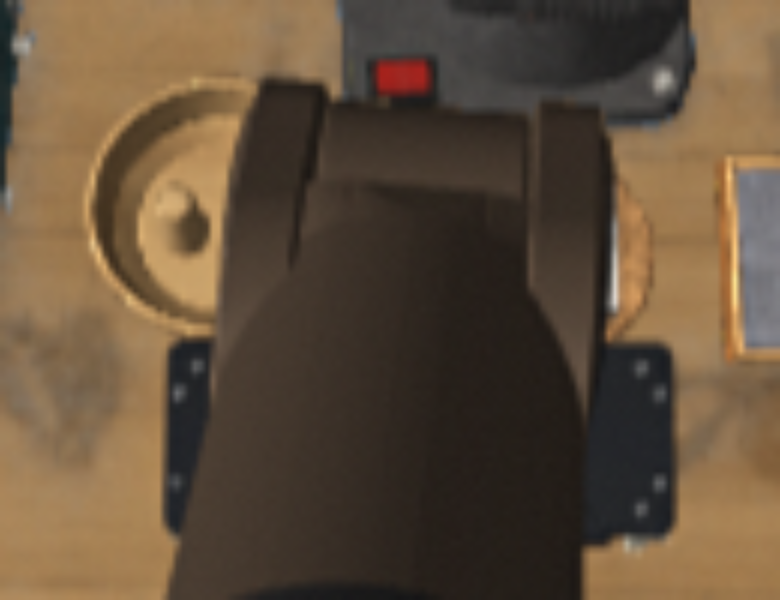

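```bash
python3 -c "
from h import *
P=np.array([(315,310),(437,290),(490,360),(362,382)])/4.284+[240,160]-.5
print(ray('side',P,.025).mean(0), 'mat side .5429 -.1068')
"
```

```text
[ 0.54280449 -0.1076895   0.025     ] mat side .5429 -.1068
```

Call:
move_arm:
  series:
    - {"x": 3.2,"y": 0.5,"z": -0.8,"rx": 0.01,"ry": 0.082,"rz": 0}
    - {"x": 3.2,"y": 2,"z": -0.8,"rx": 0,"ry": 0.082,"rz": 0}
    - {"x": 0,"y": 3,"z": 0,"rx": 0,"ry": 0,"rz": 0}
    - {"x": 0,"y": 2,"z": 0,"rx": 0,"ry": 0,"rz": 0}
    - {"x": 0,"y": 0,"z": 0,"rx": 0,"ry": 0,"rz": 0}
  jaw: 5
  newtons: 35

```text
clock: 26.12
position: [0.4375, 0.0129, 0.0707]
ee_rot: [-1.29, -1.085, 1.083]
force: [-0.1, 0.3, -0.4]
width: 0.546
```

```bash
python3 -c "
from h import *
import math
a=arm.get_image('side');cv2.imwrite('pics/ab_s.png',cv2.resize(a[140:260,210:330],(600,600)))
go([.429,.017,.0225],math.radians(81))
"
```

```text
t 26.18 pos [0.438  0.0128 0.0714] w 0.546 F [-0.2 -0.7 -0.4]
 yaw x-axis 80.2 deg, tilt down [ 0.005 -0.003 -1.   ] q [-0.32  0.39  0.21  2.22 -0.15  0.54  1.4 ]
 shift cm [0.27 4.88 0.98] turn [ 0.006 -0.013 -0.002]
```

View pics/ab_s.png

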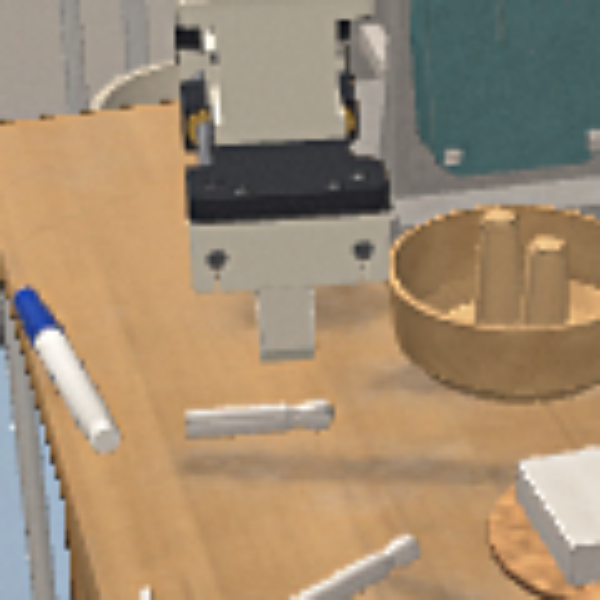

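Call:
move_arm:
  series:
    - {"x": 0.3,"y": 0,"z": 1,"rx": 0.006,"ry": -0.013,"rz": 0}
    - {"x": 0,"y": 2.5,"z": 0.2,"rx": 0,"ry": 0,"rz": 0}
    - {"x": 0,"y": 1.6,"z": 0.2,"rx": 0,"ry": 0,"rz": 0}
    - {"x": 0,"y": 0,"z": 0,"rx": 0,"ry": 0,"rz": 0}

```text
clock: 26.68
position: [0.4254, 0.0181, 0.0329]
ee_rot: [-1.283, -1.095, 1.091]
force: [0.9, 0.1, 0.3]
width: 0.547
```

```bash
python3 -c "
from h import *
import math
a=arm.get_image('side');cv2.imwrite('pics/ac_s.png',cv2.resize(a[140:260,210:330],(600,600)))
go([.429,.017,.0225],math.radians(81))
"
```

```text
t 26.73 pos [0.4258 0.018  0.0333] w 0.546 F [ 0.4 -0.1  0.3]
 yaw x-axis 81.0 deg, tilt down [ 0.005 -0.001 -1.   ] q [-0.3   0.46  0.17  2.27 -0.18  0.42  1.43]
 shift cm [-0.05  1.08 -0.32] turn [ 0.005 -0.    -0.   ]
```

View pics/ac_s.png

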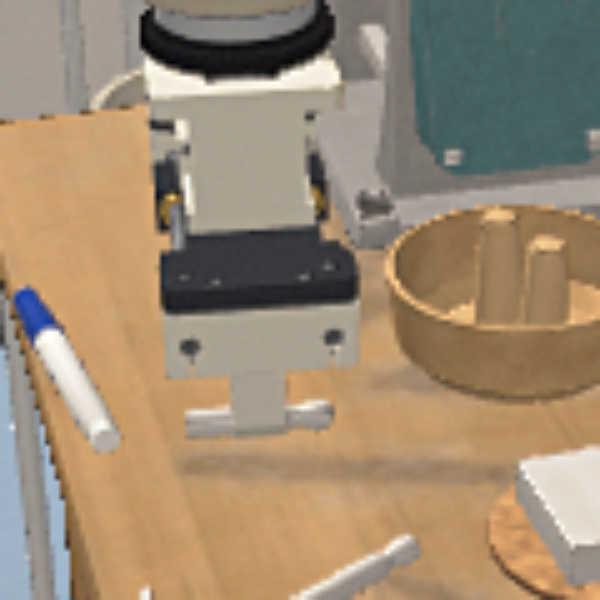

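Call:
move_arm:
  series:
    - {"x": 0,"y": 1,"z": 0,"rx": 0.005,"ry": 0,"rz": 0}
    - {"x": 0,"y": 0,"z": 0,"rx": 0,"ry": 0,"rz": 0}

```text
clock: 26.98
position: [0.4269, 0.0183, 0.0242]
ee_rot: [-1.28, -1.095, 1.091]
force: [0.3, 0.1, 0.4]
width: 0.542
```

```bash
python3 -c "
from h import *
import math
go([.429,.017,.0225],math.radians(81))
"
```

```text
t 26.98 pos [0.4269 0.0183 0.0242] w 0.542 F [0.3 0.1 0.4]
 yaw x-axis 81.0 deg, tilt down [ 0.002  0.001 -1.   ] q [-0.29  0.48  0.16  2.27 -0.19  0.4   1.44]
 shift cm [-0.09  0.17 -0.23] turn [0.002 0.    0.001]
```

Call:
move_arm:
  series:
    - {"x": 0,"y": 0.2,"z": 0,"rx": 0,"ry": 0,"rz": 0}
    - {"x": 0,"y": 0,"z": 0,"rx": 0,"ry": 0,"rz": 0}

```text
clock: 27.22
position: [0.4272, 0.0183, 0.0224]
ee_rot: [-1.281, -1.095, 1.091]
force: [0.7, 0.2, 0.1]
width: 0.545
```

Call:
move_arm:
  series:
    - {"x": 0,"y": 0,"z": 0,"rx": 0,"ry": 0,"rz": 0}
    - {"x": 0,"y": 0,"z": 0,"rx": 0,"ry": 0,"rz": 0}
    - {"x": 0,"y": 0,"z": 0,"rx": 0,"ry": 0,"rz": 0}
    - {"x": 0,"y": 0,"z": 0,"rx": 0,"ry": 0,"rz": 0}
    - {"x": 0,"y": 0,"z": 0,"rx": 0,"ry": 0,"rz": 0}
    - {"x": 0,"y": 0,"z": 0,"rx": 0,"ry": 0,"rz": 0}
  jaw: 0.6

```text
clock: 27.98
position: [0.4272, 0.0182, 0.0226]
ee_rot: [-1.281, -1.095, 1.091]
force: [0.6, 0.7, -0.6]
width: 0.137
```

Call:
move_arm:
  series:
    - {"x": 0,"y": -2,"z": 0,"rx": 0,"ry": 0,"rz": 0}
    - {"x": 0,"y": -4,"z": 0,"rx": 0,"ry": 0,"rz": 0}
    - {"x": 0,"y": -4,"z": 0,"rx": 0,"ry": 0,"rz": 0}
    - {"x": 0,"y": 0,"z": 0,"rx": 0,"ry": 0,"rz": 0}

```text
clock: 28.48
position: [0.4264, 0.0181, 0.1249]
ee_rot: [-1.28, -1.094, 1.092]
force: [1.0, 0.9, -1.6]
width: 0.137
```

```bash
python3 -c "
from h import *
import math
a=arm.get_image('side');cv2.imwrite('pics/ad_s.png',cv2.resize(a[120:260,200:340],(600,600)))
go([.43,-.244,.12],math.radians(0))
"
```

```text
t 28.52 pos [0.4255 0.0181 0.1236] w 0.136 F [-0.6  0.2 -0.6]
 yaw x-axis 81.0 deg, tilt down [-0.001 -0.    -1.   ] q [-0.37  0.28  0.25  2.2  -0.11  0.68  1.37]
 shift cm [-25.81   0.36  -4.53] turn [-1.000e-03  1.414e+00 -1.000e-03]
```

View pics/ad_s.png

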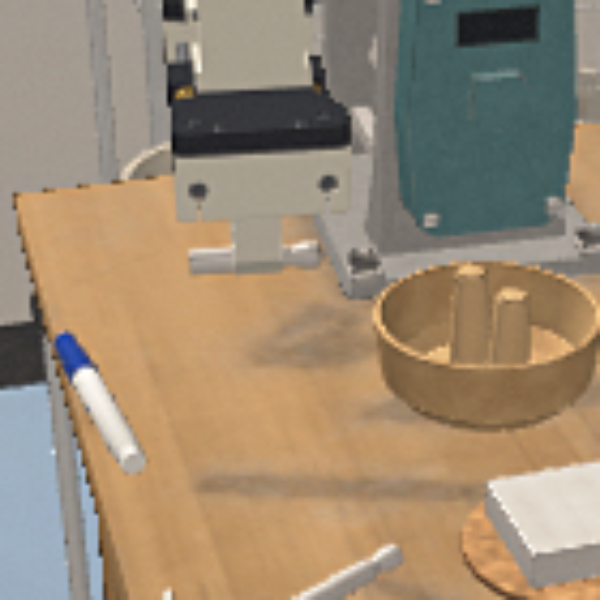

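Call:
move_arm:
  series:
    - {"x": -4,"y": -1,"z": 0,"rx": 0,"ry": 0.177,"rz": 0}
    - {"x": -4,"y": -1,"z": 0,"rx": 0,"ry": 0.177,"rz": 0}
    - {"x": -3,"y": 0,"z": 0,"rx": 0,"ry": 0.177,"rz": 0}
    - {"x": 0,"y": 0,"z": -3,"rx": 0,"ry": 0.177,"rz": 0}
    - {"x": 0,"y": 0,"z": -3,"rx": 0,"ry": 0.177,"rz": 0}
    - {"x": 0,"y": 0,"z": -3,"rx": 0,"ry": 0.177,"rz": 0}
    - {"x": 0,"y": 0,"z": -3,"rx": 0,"ry": 0.177,"rz": 0}
    - {"x": 0,"y": 0,"z": -3,"rx": 0,"ry": 0.177,"rz": 0}
    - {"x": 0,"y": 0,"z": 0,"rx": 0,"ry": 0,"rz": 0}

```text
clock: 29.65
position: [0.4562, -0.218, 0.1329]
ee_rot: [-1.572, 0.05, -0.022]
force: [-0.4, -0.0, -0.1]
width: 0.138
```

```bash
python3 -c "
from h import *
import math
go([.523,-.245,.09],math.radians(0))
"
```

```text
t 29.65 pos [ 0.4562 -0.218   0.1329] w 0.138 F [-0.4 -0.  -0.1]
 yaw x-axis -2.6 deg, tilt down [-0.018 -0.002 -1.   ] q [-0.15  0.44  0.65  2.02 -0.35  0.81  0.66]
 shift cm [ 6.87  4.18 -2.38] turn [ 0.002 -0.046 -0.018]
```

Call:
move_arm:
  series:
    - {"x": 3.4,"y": 0,"z": -1.2,"rx": 0,"ry": -0.04,"rz": -0.018}
    - {"x": 3.4,"y": 2,"z": -1.2,"rx": 0,"ry": 0,"rz": 0}
    - {"x": 0,"y": 2,"z": 0,"rx": 0,"ry": 0,"rz": 0}
    - {"x": 0,"y": 0,"z": 0,"rx": 0,"ry": 0,"rz": 0}

```text
clock: 30.15
position: [0.5226, -0.2398, 0.0861]
ee_rot: [-1.569, 0.001, 0.01]
force: [-0.6, -0.7, -0.7]
width: 0.137
```

```bash
python3 -c "
from h import *
import math
a=arm.get_image('side');cv2.imwrite('pics/ae_s.png',cv2.resize(a[180:340,280:460],(675,600)))
go([.523,-.245,.045],math.radians(0))
"
```

```text
t 30.20 pos [ 0.5233 -0.24    0.087 ] w 0.138 F [1.  0.5 0.3]
 yaw x-axis 0.3 deg, tilt down [-0.006  0.002 -1.   ] q [-0.06  0.59  0.57  1.89 -0.43  0.79  0.76]
 shift cm [-0.01  4.2  -0.51] turn [-0.002  0.006 -0.006]
```

View pics/ae_s.png

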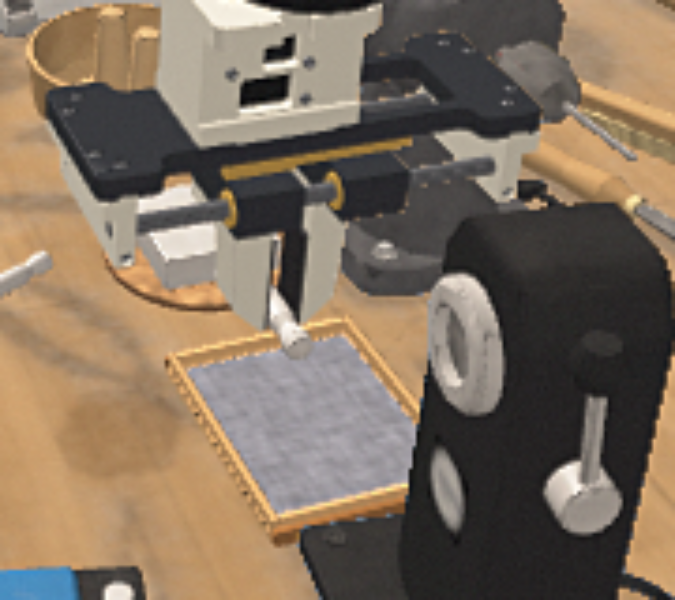

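Call:
move_arm:
  series:
    - {"x": 0,"y": 2,"z": -0.5,"rx": 0,"ry": 0,"rz": -0.006}
    - {"x": 0,"y": 2,"z": 0,"rx": 0,"ry": 0,"rz": 0}
    - {"x": 0,"y": 0,"z": 0,"rx": 0,"ry": 0,"rz": 0}

```text
clock: 30.58
position: [0.5234, -0.2436, 0.048]
ee_rot: [-1.569, -0.009, 0.006]
force: [0.4, -0.2, -1.1]
width: 0.139
```

```bash
python3 -c "
from h import *
import math
a=arm.get_image('side');cv2.imwrite('pics/af_s.png',cv2.resize(a[200:340,290:430],(600,600)))
go([.523,-.245,.0345],math.radians(0))
"
```

```text
t 30.62 pos [ 0.5239 -0.2441  0.0489] w 0.139 F [ 0.2 -0.4  0.3]
 yaw x-axis 0.5 deg, tilt down [ 0.004  0.002 -1.   ] q [-0.01  0.64  0.52  1.92 -0.48  0.71  0.8 ]
 shift cm [-0.1   1.44 -0.09] turn [-0.002  0.009  0.004]
```

View pics/af_s.png

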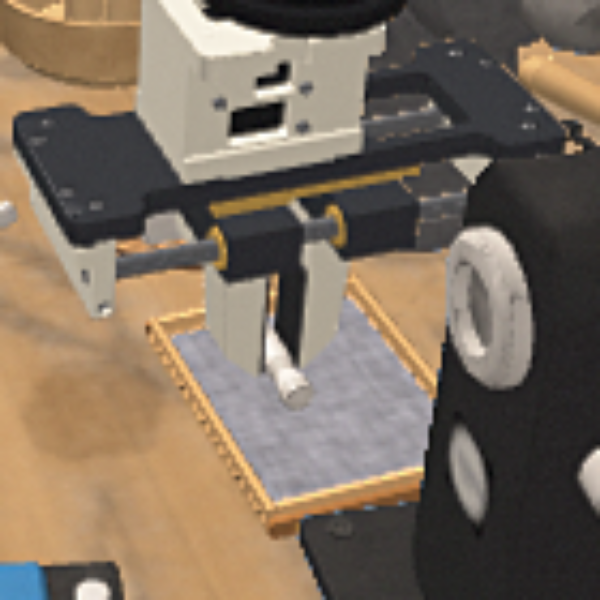

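```bash
python3 -c "
from h import *
q=proj('side',[[.524,-.212,.033],[.524,-.276,.033],[.503,-.191,.004],[.503,-.299,.004]]);print(((q-[290,200])*600/140).round(0).tolist())
"
```

```text
[[236.0, 292.0], [302.0, 394.0], [166.0, 326.0], [269.0, 505.0]]
```

Call:
move_arm:
  series:
    - {"x": 0,"y": 1.3,"z": 0,"rx": 0,"ry": 0,"rz": 0}
    - {"x": 0,"y": 0,"z": 0,"rx": 0,"ry": 0,"rz": 0}

```text
clock: 30.88
position: [0.5248, -0.244, 0.0368]
ee_rot: [-1.57, -0.012, 0.003]
force: [-0.2, -0.0, -0.6]
width: 0.142
```

```bash
python3 -c "
from h import *
go([.523,-.245,.034],0)
"
```

```text
t 30.88 pos [ 0.5248 -0.244   0.0368] w 0.142 F [-0.2 -0.  -0.6]
 yaw x-axis 0.6 deg, tilt down [ 0.006  0.001 -1.   ] q [-0.    0.66  0.51  1.92 -0.5   0.68  0.82]
 shift cm [-0.18  0.28 -0.1 ] turn [-0.001  0.01   0.006]
```

Call:
move_arm:
  series:
    - {"x": -0.1,"y": 0.3,"z": 0,"rx": 0,"ry": 0,"rz": 0.006}
    - {"x": 0,"y": 0,"z": 0,"rx": 0,"ry": 0,"rz": 0}

```text
clock: 31.12
position: [0.5241, -0.2441, 0.0342]
ee_rot: [-1.57, -0.008, 0.008]
force: [0.4, 0.5, 0.2]
width: 0.139
```

Call:
move_arm:
  series:
    - {"x": 0,"y": 0,"z": 0,"rx": 0,"ry": 0,"rz": 0}
    - {"x": 0,"y": 0,"z": 0,"rx": 0,"ry": 0,"rz": 0}
    - {"x": 0,"y": 0,"z": 0,"rx": 0,"ry": 0,"rz": 0}
    - {"x": 0,"y": 0,"z": 0,"rx": 0,"ry": 0,"rz": 0}
  jaw: 2.4

```text
clock: 31.62
position: [0.5245, -0.2444, 0.0346]
ee_rot: [-1.57, -0.009, 0.007]
force: [-0.5, -0.1, -0.5]
width: 0.264
```

Call:
move_arm:
  series:
    - {"x": 0,"y": -2,"z": 0,"rx": 0,"ry": 0,"rz": 0}
    - {"x": 0,"y": -4,"z": 0,"rx": 0,"ry": 0,"rz": 0}
    - {"x": 0,"y": -4,"z": 0,"rx": 0,"ry": 0,"rz": 0}
    - {"x": -3,"y": 0,"z": 0,"rx": 0,"ry": 0,"rz": 0}
    - {"x": -4,"y": 0,"z": 3,"rx": 0,"ry": 0,"rz": 0}
    - {"x": -3,"y": 0,"z": 4,"rx": 0,"ry": 0,"rz": 0}
    - {"x": 0,"y": 0,"z": 4,"rx": 0,"ry": 0,"rz": 0}
    - {"x": 0,"y": 0,"z": 0,"rx": 0,"ry": 0,"rz": 0}

```text
clock: 32.62
position: [0.42, -0.1335, 0.1377]
ee_rot: [-1.57, -0.009, 0.005]
force: [0.3, -1.0, 0.1]
width: 0.259
```

```bash
python3 -c "
from h import *
import math
a=arm.get_image('side');cv2.imwrite('pics/ag_s.png',cv2.resize(a[180:340,250:430],(675,600)))
b=arm.get_image('top');cv2.imwrite('pics/ag_t.png',cv2.resize(b[165:265,280:410],(780,600)))
go([.439,-.104,.12],math.radians(-62))
"
```

```text
t 32.73 pos [ 0.4203 -0.1363  0.1379] w 0.261 F [ 0.7 -0.3  1. ]
 yaw x-axis 0.3 deg, tilt down [ 0.003 -0.001 -1.   ] q [-0.34  0.31  0.67  2.17 -0.29  0.74  0.53]
 shift cm [1.88 1.79 3.23] turn [-0.     1.088  0.003]
```

View pics/ag_s.png

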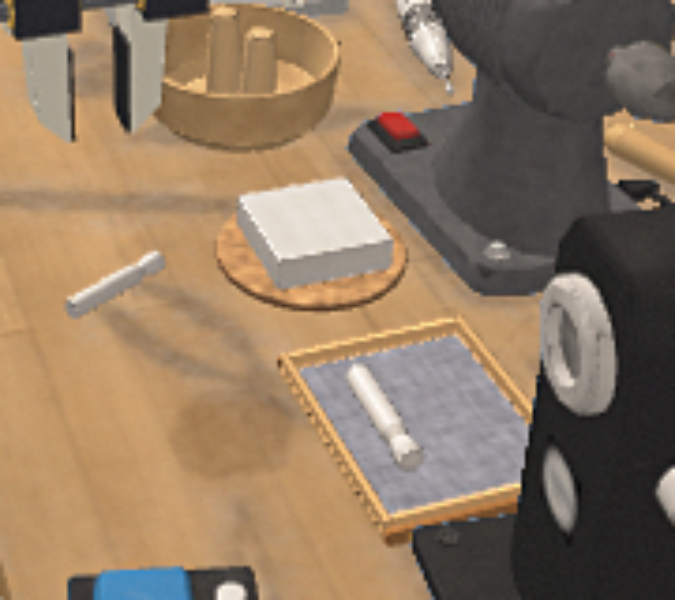

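View pics/ag_t.png

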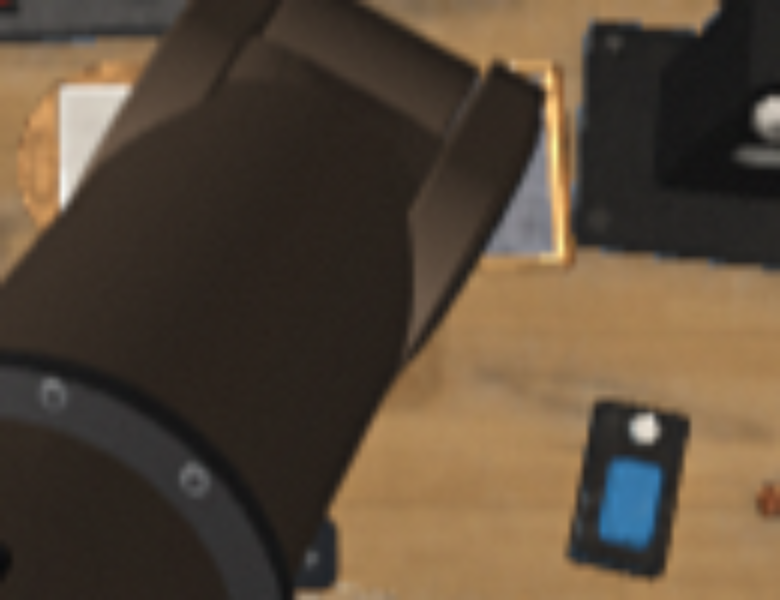

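Call:
move_arm:
  series:
    - {"x": 1.9,"y": 0,"z": 3.2,"rx": 0,"ry": 0.18,"rz": 0}
    - {"x": 0,"y": 0,"z": 0,"rx": 0,"ry": 0.18,"rz": 0}
    - {"x": 0,"y": 0,"z": 0,"rx": 0,"ry": 0.18,"rz": 0}
    - {"x": 0,"y": 0,"z": 0,"rx": 0,"ry": 0.18,"rz": 0}
    - {"x": 0,"y": 0,"z": 0,"rx": 0,"ry": 0.18,"rz": 0}
    - {"x": 0,"y": 0,"z": 0,"rx": 0,"ry": 0.18,"rz": 0}
    - {"x": 0,"y": 0,"z": 0,"rx": 0,"ry": 0,"rz": 0}
  jaw: 5

```text
clock: 33.6
position: [0.4429, -0.1139, 0.1393]
ee_rot: [-1.394, 0.86, -0.878]
force: [1.0, -1.2, 0.2]
width: 0.545
```

```bash
python3 -c "
from h import *
import math
a=cv2.imread('pics/ag_s.png')
P=np.array([(355,368),(405,460)])/3.75+[250,180]-.5
print('rodA',ray('side',P,.0105))
go([.439,-.104,.07],math.radians(-62))
"
```

```text
rodA [[ 0.52448093 -0.2103773   0.0105    ]
 [ 0.52140522 -0.27449681  0.0105    ]]
t 33.60 pos [ 0.4429 -0.1139  0.1393] w 0.545 F [ 1.  -1.2  0.2]
 yaw x-axis -64.0 deg, tilt down [ 0.008 -0.008 -1.   ] q [-0.61  0.42  0.98  2.16 -0.48  0.79 -0.43]
 shift cm [-1.13  6.91  0.06] turn [-0.003 -0.035  0.011]
```

Call:
move_arm:
  series:
    - {"x": -1.1,"y": 1,"z": 0,"rx": -0.003,"ry": -0.035,"rz": 0.011}
    - {"x": 0,"y": 3,"z": 0,"rx": 0,"ry": 0,"rz": 0}
    - {"x": 0,"y": 3,"z": 0,"rx": 0,"ry": 0,"rz": 0}
    - {"x": 0,"y": 0,"z": 0,"rx": 0,"ry": 0,"rz": 0}

```text
clock: 34.1
position: [0.4375, -0.1033, 0.0662]
ee_rot: [-1.406, 0.829, -0.826]
force: [0.2, -0.1, -0.3]
width: 0.546
```

```bash
python3 -c "
from h import *
import math
a=arm.get_image('side');cv2.imwrite('pics/ah_s.png',cv2.resize(a[180:300,220:340],(600,600)))
go([.439,-.104,.035],math.radians(-62))
"
```

```text
t 34.15 pos [ 0.4382 -0.1037  0.0672] w 0.545 F [0.  0.8 0.9]
 yaw x-axis -61.0 deg, tilt down [ 0.     0.002 -1.   ] q [-0.47  0.52  0.8   2.22 -0.64  0.64 -0.26]
 shift cm [0.07 3.22 0.05] turn [-0.001  0.018 -0.001]
```

View pics/ah_s.png

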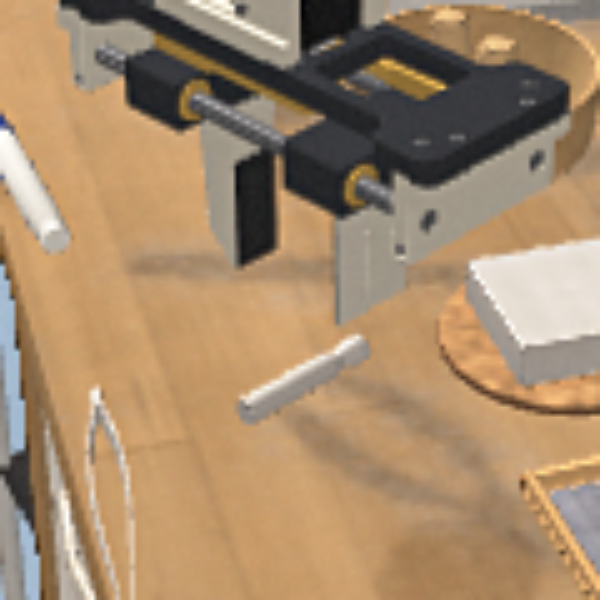

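Call:
move_arm:
  series:
    - {"x": 0,"y": 1.6,"z": 0,"rx": 0,"ry": 0.018,"rz": 0}
    - {"x": 0,"y": 1.6,"z": 0,"rx": 0,"ry": 0,"rz": 0}
    - {"x": 0,"y": 0,"z": 0,"rx": 0,"ry": 0,"rz": 0}

```text
clock: 34.52
position: [0.4401, -0.1037, 0.0374]
ee_rot: [-1.398, 0.836, -0.84]
force: [0.1, -0.3, 0.3]
width: 0.546
```

```bash
python3 -c "
from h import *
import math
a=arm.get_image('side');cv2.imwrite('pics/ai_s.png',cv2.resize(a[180:300,220:340],(600,600)))
go([.439,-.104,.0225],math.radians(-62))
o,R=st();print((proj('side',[[*o['position'][:2],.006]])-[220,180])*5)
"
```

```text
t 34.58 pos [ 0.4405 -0.1039  0.0379] w 0.543 F [0.  0.1 0.4]
 yaw x-axis -61.7 deg, tilt down [ 0.005  0.003 -1.   ] q [-0.41  0.57  0.73  2.24 -0.73  0.58 -0.21]
 shift cm [-0.06  1.53 -0.15] turn [-0.006  0.005  0.   ]
t 34.58 pos [ 0.4405 -0.1039  0.0379] w 0.543 F [0.  0.1 0.4]
 yaw x-axis -61.7 deg, tilt down [ 0.005  0.003 -1.   ] q [-0.41  0.57  0.73  2.24 -0.73  0.58 -0.21]
[[310.79211081 365.837458  ]]
```

View pics/ai_s.png

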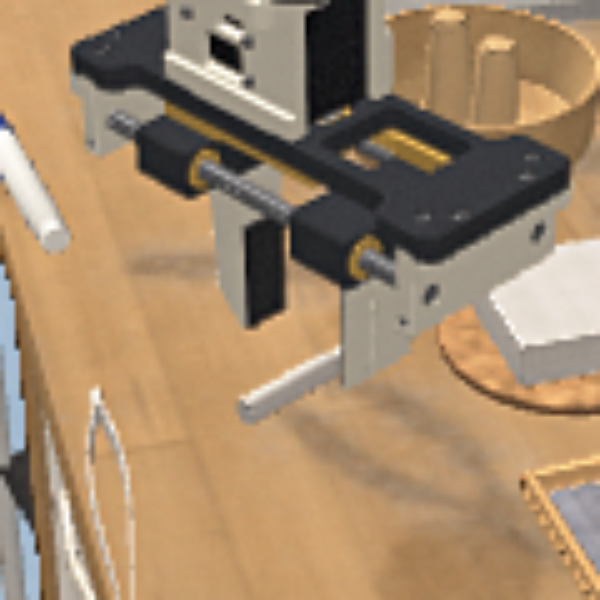

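Call:
move_arm:
  series:
    - {"x": 0,"y": 0.9,"z": -0.3,"rx": -0.006,"ry": 0,"rz": 0}
    - {"x": 0,"y": 0.6,"z": 0,"rx": 0,"ry": 0,"rz": 0}
    - {"x": 0,"y": 0,"z": 0,"rx": 0,"ry": 0,"rz": 0}

```text
clock: 34.95
position: [0.4388, -0.1053, 0.0235]
ee_rot: [-1.403, 0.835, -0.839]
force: [-0.2, -0.3, -0.4]
width: 0.544
```

```bash
python3 -c "
from h import *
import math
go([.439,-.104,.0225],math.radians(-62))
"
```

```text
t 34.95 pos [ 0.4388 -0.1053  0.0235] w 0.544 F [-0.2 -0.3 -0.4]
 yaw x-axis -61.6 deg, tilt down [ 0.002 -0.    -1.   ] q [-0.38  0.59  0.69  2.25 -0.76  0.54 -0.18]
 shift cm [-0.1   0.1   0.08] turn [-0.002  0.006  0.001]
```

Call:
move_arm:
  series:
    - {"x": 0,"y": 0.1,"z": 0,"rx": 0,"ry": 0,"rz": 0}
    - {"x": 0,"y": 0,"z": 0,"rx": 0,"ry": 0,"rz": 0}

```text
clock: 35.2
position: [0.4389, -0.1053, 0.0226]
ee_rot: [-1.403, 0.835, -0.839]
force: [-0.1, -0.5, -0.1]
width: 0.546
```

Call:
move_arm:
  series:
    - {"x": 0,"y": 0,"z": 0,"rx": 0,"ry": 0,"rz": 0}
    - {"x": 0,"y": 0,"z": 0,"rx": 0,"ry": 0,"rz": 0}
    - {"x": 0,"y": 0,"z": 0,"rx": 0,"ry": 0,"rz": 0}
    - {"x": 0,"y": 0,"z": 0,"rx": 0,"ry": 0,"rz": 0}
    - {"x": 0,"y": 0,"z": 0,"rx": 0,"ry": 0,"rz": 0}
    - {"x": 0,"y": 0,"z": 0,"rx": 0,"ry": 0,"rz": 0}
  jaw: 0.5

```text
clock: 35.95
position: [0.439, -0.1053, 0.0228]
ee_rot: [-1.402, 0.835, -0.839]
force: [-0.1, -1.1, 0.0]
width: 0.118
```

Call:
move_arm:
  series:
    - {"x": 0,"y": -2,"z": 0,"rx": 0,"ry": 0,"rz": 0}
    - {"x": 0,"y": -4,"z": 0,"rx": 0,"ry": 0,"rz": 0}
    - {"x": 0,"y": -5,"z": 0,"rx": 0,"ry": 0,"rz": 0}
    - {"x": 0,"y": 0,"z": 0,"rx": 0,"ry": 0,"rz": 0}

```text
clock: 36.45
position: [0.4381, -0.1055, 0.1353]
ee_rot: [-1.404, 0.837, -0.838]
force: [-0.5, 0.7, -0.3]
width: 0.12
```

```bash
python3 -c "
from h import *
import math
a=arm.get_image('side');cv2.imwrite('pics/aj_s.png',cv2.resize(a[160:300,220:360],(600,600)))
go([.43,-.245,.13],math.radians(0))
"
```

```text
t 36.50 pos [ 0.4373 -0.1049  0.1339] w 0.121 F [-0.2  0.2 -0.8]
 yaw x-axis -61.6 deg, tilt down [-0.002 -0.    -1.   ] q [-0.61  0.42  0.97  2.17 -0.49  0.79 -0.4 ]
 shift cm [11.98  0.39 -7.29] turn [ 1.000e-03 -1.076e+00 -2.000e-03]
```

View pics/aj_s.png

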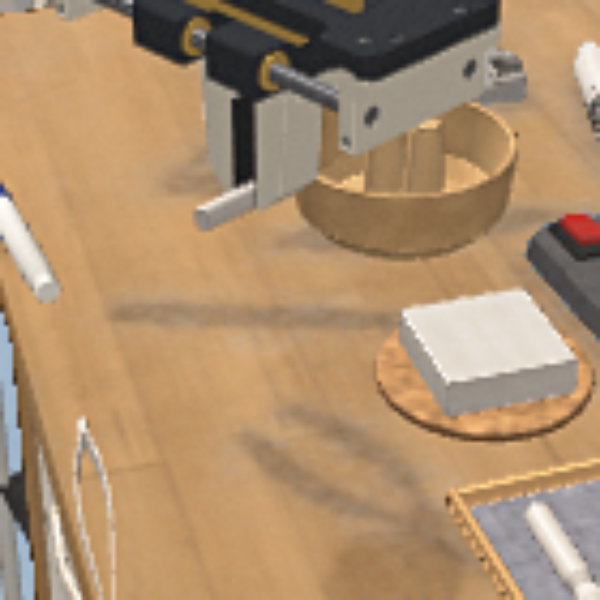

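Call:
move_arm:
  series:
    - {"x": 0,"y": 0,"z": 0,"rx": 0,"ry": -0.18,"rz": 0}
    - {"x": 3,"y": 0,"z": 0,"rx": 0,"ry": -0.18,"rz": 0}
    - {"x": 4,"y": 0,"z": -1,"rx": 0,"ry": -0.18,"rz": 0}
    - {"x": 0,"y": 0,"z": -4,"rx": 0,"ry": -0.18,"rz": 0}
    - {"x": 0,"y": 0,"z": -4,"rx": 0,"ry": -0.18,"rz": 0}
    - {"x": 0,"y": 0,"z": 0,"rx": 0,"ry": -0.17,"rz": 0}
    - {"x": 0,"y": 0,"z": 0,"rx": 0,"ry": 0,"rz": 0}

```text
clock: 37.38
position: [0.4429, -0.2345, 0.1249]
ee_rot: [-1.565, -0.009, 0.032]
force: [-0.8, 0.1, 0.1]
width: 0.118
```

```bash
python3 -c "
from h import *
import math
go([.563,-.245,.1],math.radians(0))
"
```

```text
t 37.38 pos [ 0.4429 -0.2345  0.1249] w 0.118 F [-0.8  0.1  0.1]
 yaw x-axis 1.5 deg, tilt down [-0.014  0.006 -1.   ] q [-0.06  0.43  0.59  2.03 -0.33  0.79  0.75]
 shift cm [12.01  2.31 -1.38] turn [-0.006  0.026 -0.014]
```

Call:
move_arm:
  series:
    - {"x": 4,"y": 0,"z": -0.5,"rx": -0.006,"ry": 0.026,"rz": -0.014}
    - {"x": 4,"y": 0.5,"z": -0.5,"rx": 0,"ry": 0,"rz": 0}
    - {"x": 4,"y": 1,"z": -0.4,"rx": 0,"ry": 0,"rz": 0}
    - {"x": 0,"y": 0.5,"z": 0,"rx": 0,"ry": 0,"rz": 0}
    - {"x": 0,"y": 0,"z": 0,"rx": 0,"ry": 0,"rz": 0}

```text
clock: 38.0
position: [0.564, -0.2441, 0.0984]
ee_rot: [-1.565, 0.02, -0.01]
force: [-0.5, -0.1, -0.4]
width: 0.115
```

```bash
python3 -c "
from h import *
import math
a=arm.get_image('side');cv2.imwrite('pics/ak_s.png',cv2.resize(a[180:340,280:460],(675,600)))
go([.563,-.245,.05],math.radians(0))
"
```

```text
t 38.05 pos [ 0.5643 -0.2439  0.0987] w 0.120 F [ 0.2  1.2 -0.9]
 yaw x-axis -1.1 deg, tilt down [-0.006  0.006 -1.   ] q [-0.04  0.62  0.55  1.78 -0.42  0.86  0.69]
 shift cm [-0.1   4.87 -0.13] turn [-0.006 -0.018 -0.006]
```

View pics/ak_s.png

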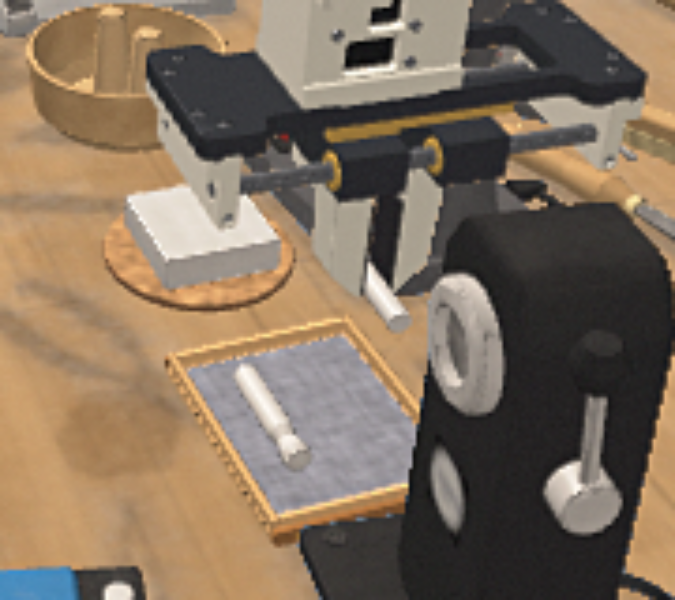

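Call:
move_arm:
  series:
    - {"x": -0.2,"y": 2,"z": -0.2,"rx": -0.006,"ry": -0.018,"rz": -0.006}
    - {"x": 0,"y": 2,"z": 0,"rx": 0,"ry": 0,"rz": 0}
    - {"x": 0,"y": 0,"z": 0,"rx": 0,"ry": 0,"rz": 0}

```text
clock: 38.42
position: [0.56, -0.2454, 0.059]
ee_rot: [-1.571, 0.003, -0.004]
force: [-0.2, 0.1, 0.8]
width: 0.117
```

```bash
python3 -c "
from h import *
import math
a=arm.get_image('side');cv2.imwrite('pics/al_s.png',cv2.resize(a[180:340,280:460],(675,600)))
go([.562,-.245,.0345],math.radians(0))
"
```

```text
t 38.48 pos [ 0.5605 -0.2458  0.0598] w 0.123 F [ 0.9 -0.  -0.6]
 yaw x-axis -0.3 deg, tilt down [ 0.002 -0.001 -1.   ] q [-0.02  0.66  0.52  1.82 -0.45  0.77  0.73]
 shift cm [0.14 2.54 0.08] turn [ 0.001 -0.005  0.002]
```

View pics/al_s.png

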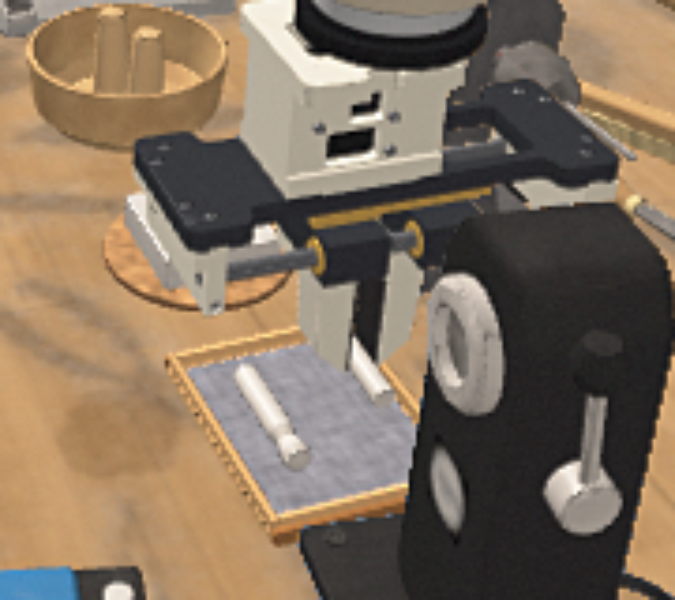

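Call:
move_arm:
  series:
    - {"x": 0,"y": 1.2,"z": 0,"rx": 0,"ry": 0,"rz": 0}
    - {"x": 0,"y": 1.2,"z": 0,"rx": 0,"ry": 0,"rz": 0}
    - {"x": 0,"y": 0,"z": 0,"rx": 0,"ry": 0,"rz": 0}

```text
clock: 38.85
position: [0.5611, -0.2461, 0.0361]
ee_rot: [-1.572, 0.001, -0.008]
force: [0.3, 0.6, 0.1]
width: 0.117
```

```bash
python3 -c "
from h import *
import math
go([.562,-.245,.0345],math.radians(0))
"
```

```text
t 38.85 pos [ 0.5611 -0.2461  0.0361] w 0.117 F [0.3 0.6 0.1]
 yaw x-axis -0.3 deg, tilt down [ 0.004 -0.001 -1.   ] q [-0.    0.69  0.49  1.83 -0.47  0.73  0.75]
 shift cm [0.09 0.16 0.11] turn [ 0.001 -0.005  0.004]
```

Call:
move_arm:
  series:
    - {"x": 0,"y": 0.2,"z": 0,"rx": 0,"ry": 0,"rz": 0}
    - {"x": 0,"y": 0,"z": 0,"rx": 0,"ry": 0,"rz": 0}

```text
clock: 39.1
position: [0.5613, -0.2463, 0.0341]
ee_rot: [-1.572, 0.001, -0.008]
force: [-0.2, -0.0, 0.1]
width: 0.117
```

Call:
move_arm:
  series:
    - {"x": 0,"y": 0,"z": 0,"rx": 0,"ry": 0,"rz": 0}
    - {"x": 0,"y": 0,"z": 0,"rx": 0,"ry": 0,"rz": 0}
    - {"x": 0,"y": 0,"z": 0,"rx": 0,"ry": 0,"rz": 0}
    - {"x": 0,"y": 0,"z": 0,"rx": 0,"ry": 0,"rz": 0}
  jaw: 2.2

```text
clock: 39.6
position: [0.5617, -0.2465, 0.0348]
ee_rot: [-1.572, 0.0, -0.009]
force: [-0.1, 0.1, 0.1]
width: 0.24
```

Call:
move_arm:
  series:
    - {"x": 0,"y": -2,"z": 0,"rx": 0,"ry": 0,"rz": 0}
    - {"x": 0,"y": -4,"z": 0,"rx": 0,"ry": 0,"rz": 0}
    - {"x": 0,"y": -5,"z": 0,"rx": 0,"ry": 0,"rz": 0}
    - {"x": -4,"y": 0,"z": 0,"rx": 0,"ry": 0,"rz": 0}
    - {"x": -5,"y": 0,"z": 0,"rx": 0,"ry": 0,"rz": 0}
    - {"x": -5,"y": -2,"z": 0,"rx": 0,"ry": 0,"rz": 0}
    - {"x": -5,"y": -2,"z": 0,"rx": 0,"ry": 0,"rz": 0}
    - {"x": 0,"y": 0,"z": 5,"rx": 0,"ry": 0,"rz": 0}
    - {"x": 0,"y": 0,"z": 6,"rx": 0,"ry": 0,"rz": 0}
    - {"x": 0,"y": 0,"z": 6,"rx": 0,"ry": 0,"rz": 0}
    - {"x": 0,"y": 0,"z": 6,"rx": 0,"ry": 0,"rz": 0}
    - {"x": 0,"y": 0,"z": 6,"rx": 0,"ry": 0,"rz": 0}

```text
clock: 41.1
position: [0.3709, 0.0448, 0.2008]
ee_rot: [-1.571, -0.004, -0.038]
force: [2.4, -1.2, 0.9]
width: 0.242
```

Call:
move_arm:
  series:
    - {"x": -3,"y": 0,"z": 5,"rx": 0,"ry": 0,"rz": 0}
    - {"x": -3,"y": 0,"z": 5,"rx": 0,"ry": 0,"rz": 0}
    - {"x": -3,"y": 0,"z": 5,"rx": 0,"ry": 0,"rz": 0}
    - {"x": 0,"y": 0,"z": 5,"rx": 0,"ry": 0,"rz": 0}
    - {"x": 0,"y": 0,"z": 0,"rx": 0,"ry": 0,"rz": 0}

```text
clock: 41.72
position: [0.2842, 0.2568, 0.2055]
ee_rot: [-1.562, -0.014, -0.044]
force: [-0.3, -0.0, 0.6]
width: 0.239
```

```bash
python3 -c "
from h import *
import math
a=arm.get_image('side');cv2.imwrite('pics/am_s0.png',a);cv2.imwrite('pics/am_s.png',cv2.resize(a[140:370,190:440],(650,598)))
b=arm.get_image('top');cv2.imwrite('pics/am_t0.png',b);cv2.imwrite('pics/am_t.png',cv2.resize(b[145:265,205:405],(800,480)))
st()
"
```

```text
t 41.83 pos [0.2841 0.2531 0.2048] w 0.237 F [-0.1 -0.3 -0.4]
 yaw x-axis -1.3 deg, tilt down [ 0.036  0.006 -0.999] q [-1.03  0.06  0.15  2.21  0.02  0.85 -0.92]
```

View pics/am_s.png

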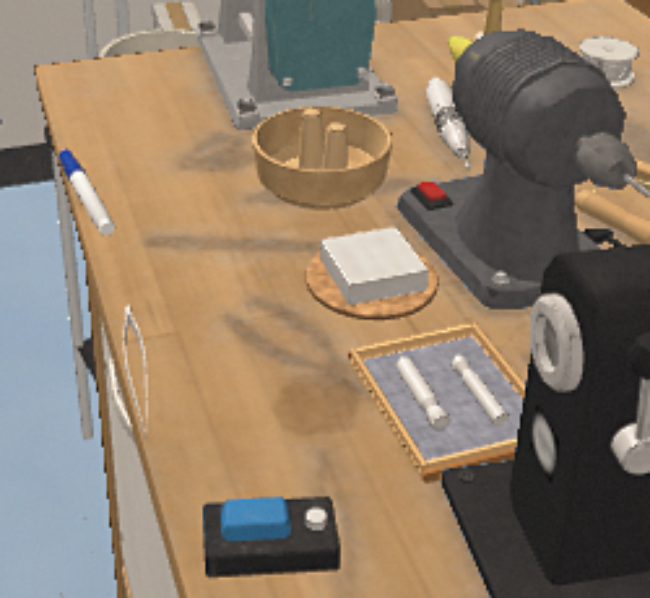

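View pics/am_t.png

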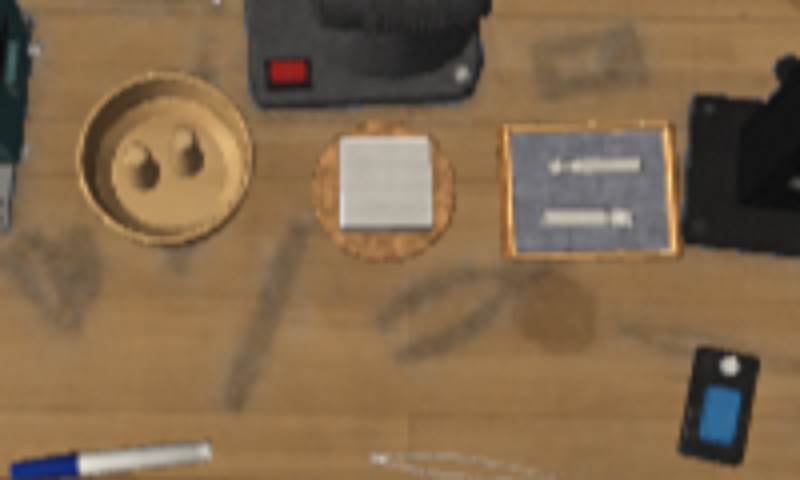

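```bash
python3 -c "
from h import *
f=lambda p,z:ray('top',np.array(p)/4+[205,145]-.5,z)[0,:2].round(4)
print('block',f((386,183),.025),'mat .544 -.100')
print('pegs cap',f((138,155),.061),f((187,138),.061),'dish .555 .0485')
im=cv2.imread('pics/am_t0.png');V=cv2.cvtColor(im,cv2.COLOR_BGR2HSV)[...,2]
c,m=blob((V<70).astype(np.uint8)*255,370,228,400,265);print('pad px',cent(m),'was 384.125 246.439')
print('punches',f((592,164),.0105),f((587,217),.0105),'tray .545 -.244')
arm.sign_off()
"
```

```text
block [ 0.544 -0.101] mat .544 -.100
pegs cap [0.5518 0.0663] [0.564  0.0339] dish .555 .0485
pad px [384.14454976 246.47393365] was 384.125 246.439
punches [ 0.5632 -0.245 ] [ 0.5252 -0.2408] tray .545 -.244
the job is handed in; nothing more can be done
```

I put all five tools where they belong and handed the job in at about 42 s of the 136 s allowed. The hand-in gives no verdict, so the figures below are my own last checks from the pictures.

| Item | Result in the last pictures |
|---|---|
| Ring pegs | Both look upright in the dish, about 18 mm and 17 mm from its centre (limit 35 mm) |
| Punches | Both lie flat on the tray floor, about 20 mm either side of the centre line |
| Steel block | Flat on the cork mat, about 1 mm from its centre (limit 15 mm) |
| Black setting block | Its image position moved less than 0.1 pixel, so it was not disturbed |

- **Arm at hand-in:** the arm was back from the work with nothing in the gripper. I did not measure the tools' speed. The punches were dropped about 7 mm onto the felt.
- **Light contact:** while I carried the first peg to the dish, the gripper appeared to touch the rolling mill at about 4 N. I backed off and turned the gripper before placing the peg.
- **Camera disagreement:** the side camera read about 5–8 mm lower in y than the top camera (about 20 mm on my rough reading of the dish rim). The gripper positions at the grasps agreed with the top camera, so I used that one. The final top-camera readings match where the gripper released each tool to within about 5 mm.

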